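# Switch on the welding cell in its start-up order

## Robot

A 6-joint arm with a two-finger parallel gripper is mounted at the origin on the work surface; the furniture and walls round the work are solid. World frame = base frame: x ahead of the robot, y to its left, z up, the work surface at z = 0. Lengths are in m, angles in rad, forces in N, time in s.
With the tool pointing down it reaches from about 0.4 to 0.825 m from the base axis. Payload 7 kg.
Tool frame: the origin (TCP) lies at the very end of the fingers, on their centre line; the grasp point (between the pads) lies 19 mm behind it; x points along the fingers, y is the direction in which the jaws open and shut, and the axes are right-handed (so a half turn about x gives the same grasp; the last joint's range is limited). The gripper opens to 88 mm and grips with 3 to 60 N. Pads are 19 mm wide; open, the fingers measure 130 mm over their backs; the gripper's body (78 mm by 193 mm) begins 47 mm behind the grasp point.
Start: joints at [1.61, 0.359, 0.012, 0, -1.224, -0.288], TCP at [0.166, 0.654, 0.194] pointing down, gripper open.
Joint ranges: [-3.07, 3.07], [-1.43, 2.12], [-1.02, 1.25], [-3.03, 1.67], [-3.05, -0], [-3.03, 3.03]. Speed limits (rad/s): [2.39, 2.39, 3.01, 3.14, 3.14, 3.14].

## Interface

Orientations are given as [roll, pitch, yaw] about the fixed x, y, z axes, in that order (R = Rz(yaw) Ry(pitch) Rx(roll)).
In Python, from station import arm, cams gives the robot as it stands. The module is installed in compiled form; this text tells all that it offers.
- The arm moves only by the tool carry_out, never from a script. Its argument "deltas" is a list of rows, each a list of 6 numbers: the shift along the tool's x, y, z in units of 0.04 m (1.0 is 0.04 m), then the turn, a rotation vector about the tool's x, y, z in units of 4 degrees (1.0 is 4 degrees). In form: [[tx, ty, tz, ax, ay, az], ...]. A call has 1 to 5 rows; each row shifts and turns the pose as measured when the row begins, along the tool's axes as they then stand; what a row does not reach is not made up. A row lasts 1/10 s, in which the tool goes at most 50 mm and 8.59 degrees, less where a joint would pass 70% of its speed; a pose out of reach is approached as far as the arm can. A call with a number of a shift or a turn outside -1 to 1 is refused whole. A call with a gripper value outside its range is refused whole. "hand" is the closure, from 0 (fully open) to 1 (shut), set as the call begins (left out, the last holds). The fingers move at their own pace and stop on an object; "newtons" is the grip in N (left out, the last holds). Time passes only in rows, so rows that do not move let the fingers close. It gives the time, the measured TCP pose, the force and the opening at its end, in the units of the state.
- arm.get_state(): the state, without advancing time (a new reading comes with each control period).
- cams.grab_frame(name): name is "side" or "top" or "wrist"; returns a dict with "pixels" (384x512x3 uint8, red, green, blue), "fx", "fy", "cx", "cy" (pixels), "k1" (the pictures are not rectified: a ray, as slopes to the right and down, at radius r is drawn at 1 + k1 r^2 times it, then the intrinsics apply), "T" (4x4, takes a point from camera to world coordinates); the wrist camera has in their place "hand_eye" (4x4, takes a point from camera to tool coordinates, whose origin is the TCP and whose axes are the tool frame's). Camera axes: x right, y up, looking along -z (the intrinsics and any distortion apply to the point x, -y, -z); pixel columns grow to the right and rows downward; lengths in m; the calibration is good to about 2 mm. A picture is of the moment at which its call begins: read the wrist's pose just before it. There is no depth.
- arm.job_done(): hands the job in, once; it reports no verdict.
The state is a dict: "t": time; "q": joint angles; "qd": joint speeds; "joint_efforts": joint torques, N m; "eef_pos": TCP position; "ee_rot": TCP orientation; "force": force on the tool from outside, world axes, zero at the start; "moment": the same for the moment, N m; "width": finger opening in m.
Only numpy, scipy, OpenCV 4.12 (cv2) and the standard library are available. Lean on these libraries where they do the work, as an engineer would, in place of code of your own. Each camera call takes 0.05 s, during which the arm holds its last target.

## Task

Switch on the welding cell at its push-in switches: with a fingertip, lightly press in the black switch cap that is wide and round, then the square one, then the small round one, each straight down into its box until it stays well in. Leave the switch with the narrow bar-shaped cap out, and only press: do not lift, tip or shove the switch boxes or disturb the tools and parts lying round them.

Things in the scene. Friction and masses are not known exactly. Their poses are not given: they have to be found in the camera images.
- wide_box: loose grey switch box (70x70x50 mm, 0.7 to 1.1 kg) that carries the wide round mushroom cap, 40 mm across; origin at the centre of its underside, z up
- wide_top (a point): centre of the flat top of the black wide round mushroom cap, 40 mm across, 76 mm above the bench while out; it moves down with the cap
- wide_cap (a joint): how far this cap is pushed in, m: 0 out, 0.010 against its stop; it goes straight down into its box against an even 3.5 N, has no return spring and stays where it is left; counts as in beyond 0.005
- square_box: loose grey switch box (70x70x50 mm, 0.7 to 1.1 kg) that carries the square cap, 26x26 mm; origin at the centre of its underside, z up
- square_top (a point): centre of the flat top of the black square cap, 26x26 mm, 76 mm above the bench while out; it moves down with the cap
- square_cap (a joint): how far this cap is pushed in, m: 0 out, 0.010 against its stop; it goes straight down into its box against an even 3.5 N, has no return spring and stays where it is left; counts as in beyond 0.005
- small_box: loose grey switch box (70x70x50 mm, 0.7 to 1.1 kg) that carries the small round cap, 16 mm across; origin at the centre of its underside, z up
- small_top (a point): centre of the flat top of the black small round cap, 16 mm across, 76 mm above the bench while out; it moves down with the cap
- small_cap (a joint): how far this cap is pushed in, m: 0 out, 0.010 against its stop; it goes straight down into its box against an even 3.5 N, has no return spring and stays where it is left; counts as in beyond 0.005
- bar_box: loose grey switch box (70x70x50 mm, 0.7 to 1.1 kg) that carries the narrow bar-shaped cap, 44 mm long and 12 mm wide; origin at the centre of its underside, z up
- bar_top (a point): centre of the flat top of the black narrow bar-shaped cap, 44 mm long and 12 mm wide, 76 mm above the bench while out; it moves down with the cap
- bar_cap (a joint): how far this cap is pushed in, m: 0 out, 0.010 against its stop; it goes straight down into its box against an even 3.5 N, has no return spring and stays where it is left; must stay out (under 0.003)
- paint_marker: yellow paint marker, 131 mm long, 16 mm thick, lying flat; bystander, origin at the centre of its underside
- nut_m24: dark hexagon nut, 35x39x19 mm, lying flat; bystander, origin at the centre of its underside
- bracket: small drilled angle bracket, 45x40x40 mm; bystander, origin at the centre of its underside
- tape_measure: yellow tape measure, 63x97x37 mm; bystander, origin at the centre of its underside
- angle_offcut_1: offcut of angle iron, 75x75 mm, upright leg 85 mm high; bystander, origin at the centre of its underside
- bolt_m12: hexagon bolt, 68 mm long, lying flat; bystander, origin at the centre of its underside
Not all that is in view belongs to the job. What is shaped like the square_box but purple is not meant. Leave any purple look-alike of the bar_box alone.

How it is judged:
By the outcome, as a careful person would: the job done as asked, in the order asked, and still so for the second after the job is handed in, with the robot touching nothing.
It also fails if it takes over 51 s, if anything falls off the work surface, if the arm or the gripper's body presses on something with over 40 N, if the wrist force passes 120 N, or if a joint passes its speed limit or range.

## Working session

There is one attempt and no reset: what is moved stays moved. The work goes in short steps, Python scripts to look and compute and a tool call to move; the robot and the scene stay as the last step left them, time stands still between calls to the robot, and variables do not carry over. Pictures are saved under pics/ and viewed, and the job is handed in when it is done.

Besides the shell and the picture viewer there is one more tool, called after "Request:" as name(argument=value, ...), one argument or row to a line, values as JSON. carry_out: Moves the arm, as the interface text tells. Shifts and turns lie within -1 to 1; 1 stands for 0.04 m of shift or 4 degrees of turn. Its arguments: {"type":"object","properties":{"deltas":{"type":"array","items":{"type":"array","items":{"type":"number","minimum":-1,"maximum":1}}},"hand":{"type":"number"},"newtons":{"type":"number"}},"required":["deltas"]}

```bash
mkdir -p pics; python3 - <<'E'
from station import arm,cams
import cv2,pickle
s=arm.get_state();print({k:s[k] for k in('t','eef_pos','ee_rot','force','width')})
for n in('top','side','wrist'):
    f=cams.grab_frame(n);pickle.dump(f,open(f'{n}.pkl','wb'))
    cv2.imwrite(f'pics/{n}0.png',cv2.resize(f['pixels'][...,::-1],(800,600),interpolation=cv2.INTER_CUBIC))
    print(n,{k:f[k] for k in f if k!='pixels'})
E
```

```text
{'t': 0.0, 'eef_pos': array([0.16611194, 0.65368493, 0.19272192]), 'ee_rot': array([ 1.67882587,  1.56914205, -1.71169251]), 'force': array([ 0.05476167, -0.25421943,  0.93545922]), 'width': 0.08797582083913429}
top {'fx': 387.7521491703741, 'fy': 387.7521491703741, 'cx': 254.08332278146435, 'cy': 194.81357129334373, 'k1': -0.032148091672494446, 'T': array([[ 0.01121848,  0.98274291, -0.18463619,  0.28224328],
       [-0.99993437,  0.01059674, -0.00435381, -0.08158225],
       [-0.00232213,  0.18467292,  0.98279729,  1.49933902],
       [ 0.        ,  0.        ,  0.        ,  1.        ]])}
side {'fx': 426.34011871476764, 'fy': 426.34011871476764, 'cx': 251.22899683182857, 'cy': 198.46111907437913, 'k1': -0.15433353886353307, 'T': array([[-0.99632166,  0.0350773 , -0.07818396,  0.43526122],
       [-0.08440408, -0.5593051 ,  0.82465372,  1.06774623],
       [-0.01480206,  0.82821941,  0.56020845,  0.83406904],
       [ 0.        ,  0.        ,  0.        ,  1.        ]])}
wrist {'fx': 317.2317941050133, 'fy': 317.2317941050133, 'cx': 254.22091268107332, 'cy': 192.23651691859965, 'k1': -0.058543941840204984, 'hand_eye': array([[-7.82582137e-04,  2.89807359e-01, -9.57084679e-01,
        -1.89454440e-01],
       [ 9.99999615e-01,  6.06741077e-04, -6.33949973e-04,
         7.21805624e-04],
       [ 3.96979222e-04, -9.57084806e-01, -2.89807722e-01,
        -7.81528766e-02],
       [ 0.00000000e+00,  0.00000000e+00,  0.00000000e+00,
         1.00000000e+00]])}
```

View pics/top0.png

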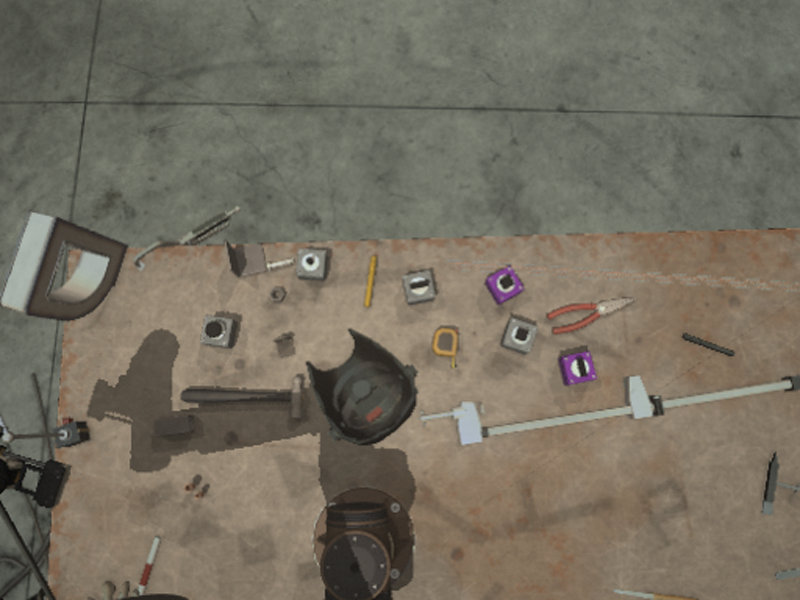

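View pics/side0.png

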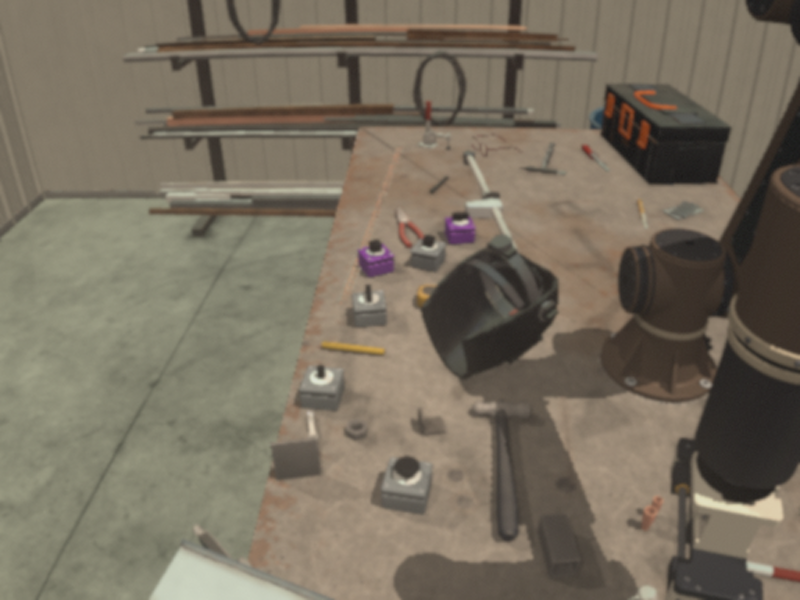

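```bash
cat > h.py <<'E'
import numpy as np,cv2,pickle
from scipy.spatial.transform import Rotation as R
def ray(f,u,v,T):
    K=np.array([[f['fx'],0,f['cx']],[0,f['fy'],f['cy']],[0,0,1]])
    p=cv2.undistortPoints(np.array([[[u,v]]],float),K,np.array([f['k1'],0,0,0,0]))[0,0]
    d=T[:3,:3]@np.array([p[0],-p[1],-1]);return T[:3,3],d
def at(f,u,v,z,T=None):
    o,d=ray(f,u,v,f['T'] if T is None else T);return o+d*(z-o[2])/d[2]
def proj(f,P,T=None):
    T=f['T'] if T is None else T
    c=T[:3,:3].T@(np.array(P)-T[:3,3]);x=c[0]/-c[2];y=-c[1]/-c[2];k=1+f['k1']*(x*x+y*y)
    return f['fx']*x*k+f['cx'],f['fy']*y*k+f['cy']
def toolT(s):
    T=np.eye(4);T[:3,:3]=R.from_euler('xyz',s['ee_rot']).as_matrix();T[:3,3]=s['eef_pos'];return T
def crop(f,u,v,h,n,sc):
    u,v=int(u),int(v);c=f['pixels'][v-h:v+h,u-h:u+h,::-1]
    c=cv2.resize(c,None,fx=sc,fy=sc,interpolation=cv2.INTER_CUBIC);return c
E
python3 - <<'E'
from h import *
f=pickle.load(open('top.pkl','rb'))
cs=[(138,211),(199,168),(268,183),(332,213)]
im=[crop(f,u,v,18,'',11) for u,v in cs]
cv2.imwrite('pics/tc.png',np.vstack([np.hstack(im[:2]),np.hstack(im[2:])])[:600*2]);print(im[0].shape)
f=pickle.load(open('side.pkl','rb'))
cs=[(260,305),(205,245),(236,195),(274,158)]
im=[crop(f,u,v,24,'',6) for u,v in cs]
cv2.imwrite('pics/sc.png',np.vstack([np.hstack(im[:2]),np.hstack(im[2:])]))
E
```

```text
(396, 396, 3)
```

```bash
python3 - <<'E'
import cv2
for n in('tc',):
    i=cv2.imread(f'pics/{n}.png');cv2.imwrite(f'pics/{n}2.png',cv2.resize(i,(576,576),interpolation=cv2.INTER_AREA))
E
```

```text
(no output)
```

View pics/tc2.png

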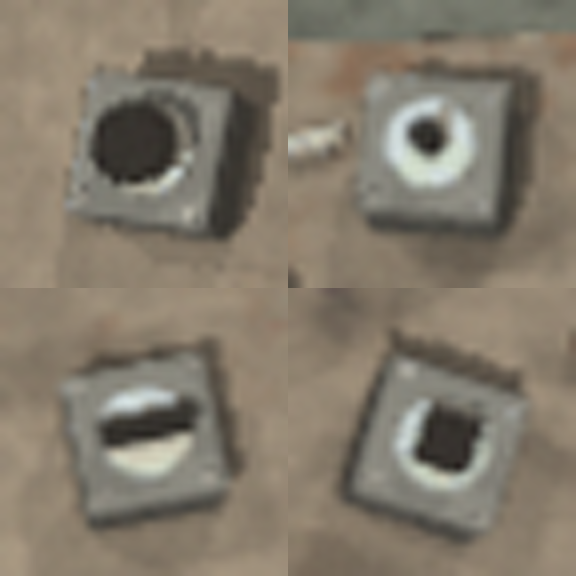

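View pics/sc.png

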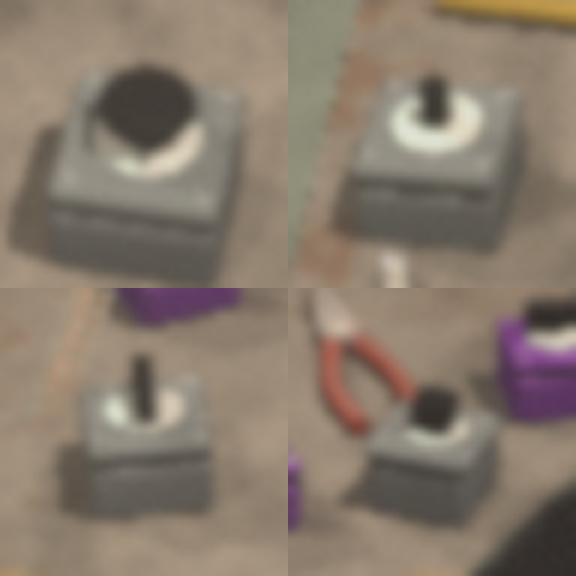

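```bash
python3 - <<'E'
from h import *
f=pickle.load(open('top.pkl','rb'));g=pickle.load(open('side.pkl','rb'))
T={'wide':(136.3,210.2),'small':(198,166.2),'square':(333.6,213.4)}
S={'wide':(236+146/6-.5,281+105/6-.5),'small':(181+145/6-.5,221+80/6-.5),'square':(250+147/6-.5,134+118/6-.5)}
for n in T:
    print(n,at(f,*T[n],.076).round(4),at(g,*S[n],.076).round(4))
print('bar',at(f,250+150/8,165+135/8,.076))
# helmet & others in top
for n,p,z in[('helm',(232,248),.1),('helmtip',(225,212),.15),('helm left',(198,233),.15),('helm right',(266,250),.1),('offcut',(148,157),.085),('edge',(200,155),0),('marker',(237,180),.016),('tape',(285,220),.04),('bracket',(183,220),.04),('pliers',(370,203),.02)]:
    print(n,at(f,p[0],p[1],z).round(3))
E
```

```text
wide [0.4867 0.3623 0.076 ] [0.4851 0.3708 0.076 ]
small [0.6577 0.1386 0.076 ] [0.658  0.1389 0.076 ]
square [ 0.4828 -0.3707  0.076 ] [ 0.4811 -0.3571  0.076 ]
bar [ 0.59971558 -0.12984389  0.076     ]
helm [0.35  0.002 0.1  ]
helmtip [0.473 0.026 0.15 ]
helm left [0.398 0.118 0.15 ]
helm right [ 0.345 -0.12   0.1  ]
offcut [0.69  0.329 0.085]
edge [0.724 0.144 0.   ]
marker [ 0.619 -0.007  0.016]
tape [ 0.461 -0.193  0.04 ]
bracket [0.456 0.193 0.04 ]
pliers [ 0.533 -0.525  0.02 ]
```

View pics/wrist0.png

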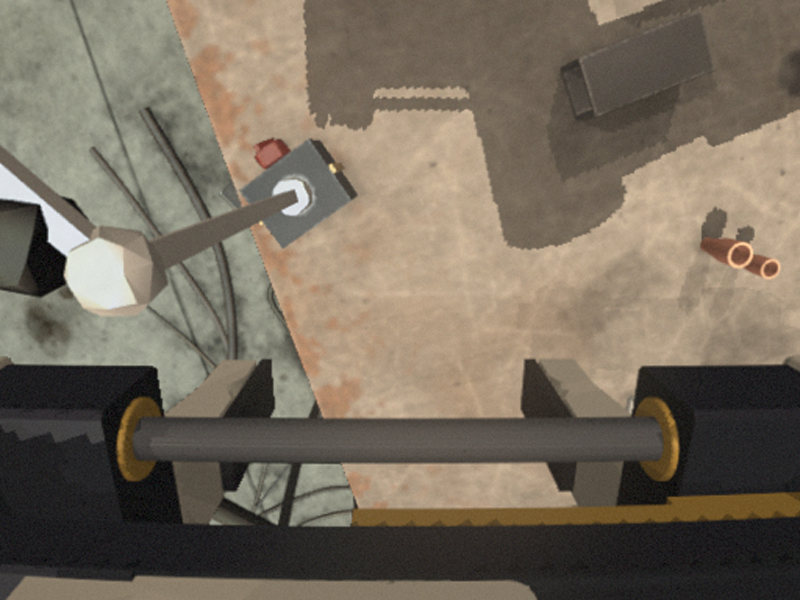

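```bash
cat > st.py <<'E'
from station import arm
from h import *
import sys
s=arm.get_state();T=toolT(s)
print('t',round(s['t'],2),'p',s['eef_pos'].round(4),'F',s['force'].round(2),'w',round(s['width'],3),'q',np.round(s['q'],2))
print(T[:3,:3].round(3).tolist())
if len(sys.argv)>3:
    d=np.array(list(map(float,sys.argv[1:4])))-s['eef_pos'];print('need units',(T[:3,:3].T@d/.04).round(3))
E
python3 st.py .486 .366 .3
python3 - <<'E'
from h import *
f=pickle.load(open('top.pkl','rb'));print(proj(f,[.166,.654,.194]),proj(f,[.166,.654,.4]))
E
```

```text
t 0.15 p [0.1661 0.6538 0.1929] F [ 0.54 -0.05 -0.74] w 0.088 q [ 1.61  0.36  0.01 -0.   -1.22 -0.29]
[[-0.0, -0.246, -0.969], [-0.001, -0.969, 0.246], [-1.0, 0.001, -0.0]]
need units [-2.669  5.007 -9.523]
(np.float64(32.068925056037614), np.float64(299.95121543473357)) (np.float64(-9.123168544400983), np.float64(305.74055715895656))
```

```bash
python3 - <<'E'
from h import *
f=pickle.load(open('wrist.pkl','rb'))
T0=toolT(dict(ee_rot=[ 1.67882587,  1.56914205, -1.71169251],eef_pos=[0.16611194, 0.65368493, 0.19272192]))@f['hand_eye']
print(T0[:3,3])
k=.64
for z in(.0,.03,.05): print(at(f,293*k,197*k,z,T0).round(3))
for z in(.15,.2,.23,.25,.3): print(z,at(f,110*k,270*k,z,T0).round(3))
E
```

```text
[0.24172215 0.63404172 0.38219123]
[0.229 0.718 0.   ]
[0.23  0.712 0.03 ]
[0.23  0.707 0.05 ]
0.15 [0.223 0.783 0.15 ]
0.2 [0.227 0.751 0.2  ]
0.23 [0.23  0.732 0.23 ]
0.25 [0.231 0.719 0.25 ]
0.3 [0.235 0.687 0.3  ]
```

Request:
carry_out(
  deltas=[
    [-1,0,0,0,0,0],
    [-1,0,0,0,0,0],
    [-1,0,0,0,0,0],
    [-1,0,0,0,0,0],
    [-1,0,0,0,0,0],
  ],
  hand=1,
  newtons=10,
)

```text
t: 0.65
eef_pos: [0.1654, 0.6507, 0.3896]
ee_rot: [1.694, 1.551, -1.697]
force: [-0.5, 1.2, 0.3]
width: 0.0532
```

Request:
carry_out(
  deltas=[
    [0,0.5,-0.95,0,0,0],
    [0,0.5,-0.95,0,0,0],
    [0,0.5,-0.95,0,0,0],
    [0,0.5,-0.95,0,0,0],
    [0,0.5,-0.95,0,0,0],
  ],
)

```text
t: 1.15
eef_pos: [0.3262, 0.508, 0.396]
ee_rot: [1.685, 1.559, -1.698]
force: [0.6, 0.4, 1.0]
width: 0.0134
```

```bash
python3 st.py .486 .366 .3
```

```text
t 1.15 p [0.3262 0.508  0.396 ] F [0.63 0.41 1.02] w 0.013 q [ 1.32  0.19  0.23  0.   -1.62  0.  ]
[[-0.001, -0.239, -0.971], [-0.011, -0.971, 0.239], [-1.0, 0.011, -0.001]]
need units [ 2.435  2.463 -4.725]
```

Request:
carry_out(
  deltas=[
    [0.5,0.85,-0.5,0,0,0],
    [0.8,0.85,-0.3,0,0,0],
    [0.8,0.8,-0.3,0,0,0],
    [0,0,0,0,0,0],
  ],
)

```text
t: 1.55
eef_pos: [0.348, 0.3902, 0.3087]
ee_rot: [1.619, 1.557, -1.77]
force: [-0.1, 0.7, 0.9]
width: 0.0004
```

```bash
cat > look.py <<'E'
from station import arm,cams
from h import *
import sys
n=sys.argv[1]
s=arm.get_state();f=cams.grab_frame('wrist');f['T']=toolT(s)@f['hand_eye'];pickle.dump((s,f),open(n+'.pkl','wb'))
cv2.imwrite(f'pics/{n}.png',cv2.resize(f['pixels'][...,::-1],(800,600),interpolation=cv2.INTER_CUBIC))
E
python3 look.py w1; python3 st.py .486 .366 .3
```

```text
t 1.6 p [0.349  0.393  0.3113] F [-0.22  0.91  0.45] w 0.0 q [ 1.22  0.06 -0.11  0.   -1.41  0.1 ]
[[-0.0, -0.245, -0.97], [-0.01, -0.97, 0.245], [-1.0, 0.01, -0.002]]
need units [ 0.289 -0.187 -3.485]
```

View pics/w1.png

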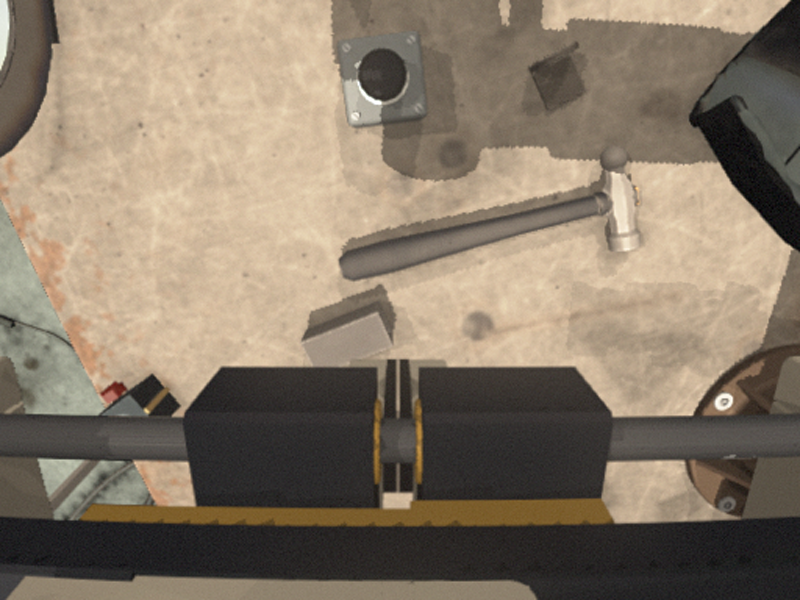

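```bash
python3 - <<'E'
from h import *
s,f=pickle.load(open('w1.pkl','rb'))
print(at(f,382*.64-.2,75*.64-.2,.076).round(4))
cv2.imwrite('pics/w1c.png',crop(f,244,48,40,'',7))
print(s['force'],s['t'])
E
python3 st.py .486 .366 .1
```

```text
[0.4827 0.3644 0.076 ]
[-0.09005688  0.73862369  0.92478933] 1.55
t 1.6 p [0.349  0.393  0.3113] F [-0.22  0.91  0.45] w 0.0 q [ 1.22  0.06 -0.11  0.   -1.41  0.1 ]
[[-0.0, -0.245, -0.97], [-0.01, -0.97, 0.245], [-1.0, 0.01, -0.002]]
need units [ 5.289 -0.236 -3.473]
```

View pics/w1c.png

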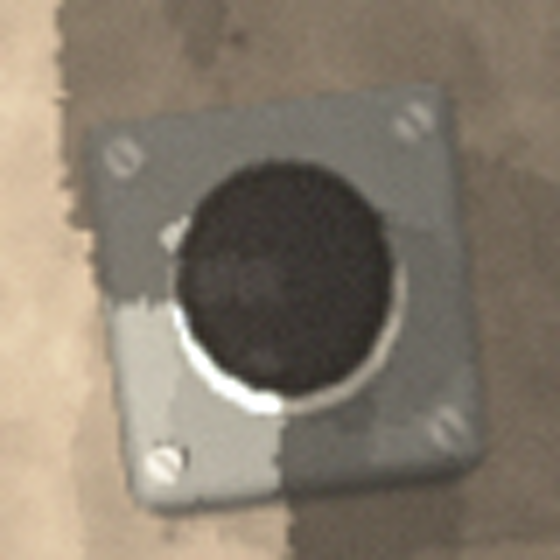

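Request:
carry_out(
  deltas=[
    [0,-0.05,-0.9,0,0,0],
    [0.5,-0.05,-0.9,0,0,0],
    [0.8,-0.05,-0.8,0,0,0],
    [1,-0.05,-0.7,0,0,0],
    [0.8,0,0,0,0,0],
  ],
)

```text
t: 2.1
eef_pos: [0.4887, 0.3766, 0.1952]
ee_rot: [-2.459, 1.556, 0.441]
force: [0.1, 0.4, 0.6]
width: 0.0005
```

Request:
carry_out(
  deltas=[
    [0,0,0,0,0,0],
  ],
)

```text
t: 2.2
eef_pos: [0.488, 0.3757, 0.1909]
ee_rot: [-2.773, 1.562, 0.127]
force: [0.2, 0.1, 0.0]
width: 0.0003
```

```bash
python3 st.py .485 .365 .085
```

```text
t 2.2 p [0.488  0.3757 0.1909] F [0.22 0.09 0.03] w 0.0 q [ 0.98  0.26 -0.14  0.01 -1.17  0.35]
[[0.008, -0.24, -0.971], [0.001, -0.971, 0.24], [-1.0, -0.003, -0.008]]
need units [2.647 0.286 0.029]
```

Request:
carry_out(
  deltas=[
    [0.8,0.15,0,0,0,0],
    [0.8,0.14,0,0,0,0],
    [0.5,0,0,0,0,0],
    [0,0,0,0,0,0],
  ],
)

```text
t: 2.6
eef_pos: [0.4899, 0.3719, 0.1127]
ee_rot: [-2.487, 1.553, 0.416]
force: [-0.3, 0.0, 1.1]
width: 0.0005
```

```bash
python3 st.py .485 .365 .085; python3 - <<'E'
from station import cams
from h import *
for n in('side','top'):
    f=cams.grab_frame(n);pickle.dump(f,open(n+'1.pkl','wb'))
    c=crop(f,*{'side':(260,290),'top':(150,205)}[n],64 if n=='side' else 45,'',1)
    cv2.imwrite(f'pics/{n}1.png',cv2.resize(c,(580,580),interpolation=cv2.INTER_CUBIC))
E
```

```text
t 2.6 p [0.4899 0.3719 0.1127] F [-0.34  0.05  1.06] w 0.0 q [ 0.97  0.31 -0.26  0.01 -0.99  0.35]
[[0.017, -0.236, -0.972], [0.007, -0.972, 0.236], [-1.0, -0.011, -0.014]]
need units [0.688 0.203 0.087]
```

View pics/side1.png

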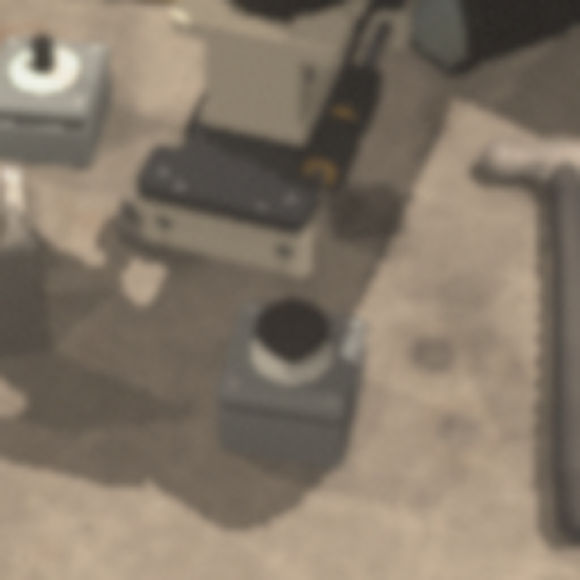

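```bash
python3 - <<'E'
from h import *
g=pickle.load(open('side1.pkl','rb'))
for P in([.49,.372,.113],[.49,.372,.179],[.485,.365,.076]):
    u,v=proj(g,P);print((u-196)*580/128,(v-226)*580/128)
cv2.imwrite('pics/side1f.png',cv2.resize(g['pixels'][...,::-1],(800,600)))
E
```

```text
279.2901102726422 277.99989021534935
278.52313200524225 183.65651118371483
290.1268265307787 318.11338038683874
```

View pics/side1f.png

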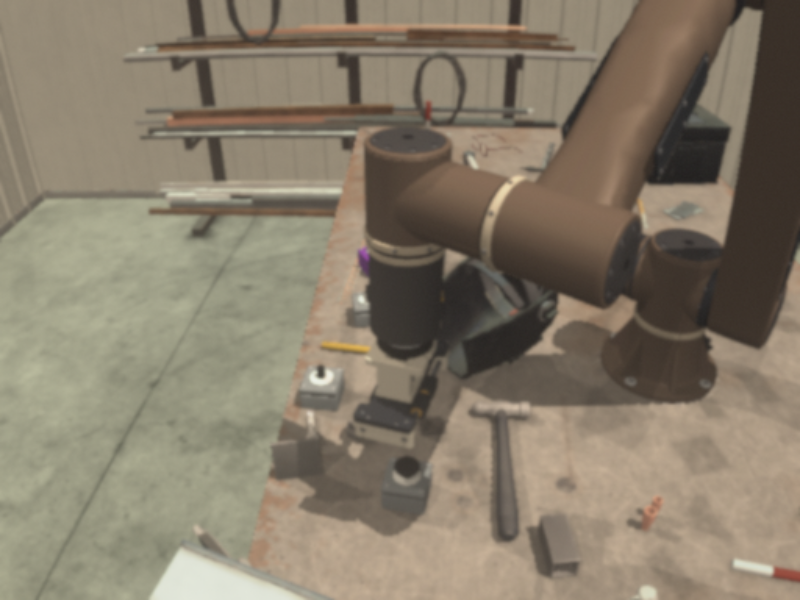

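View pics/top1.png

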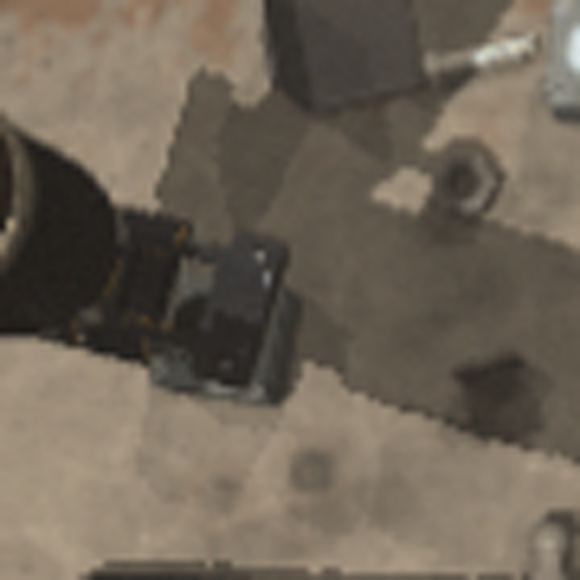

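Request:
carry_out(
  deltas=[
    [0.3,0.2,0.08,0,-0.2,0.15],
    [0.2,0,0,0,0,0],
    [0,0,0,0,0,0],
  ],
)

```text
t: 3.0
eef_pos: [0.4878, 0.369, 0.0991]
ee_rot: [-2.018, 1.559, 0.887]
force: [0.1, -0.4, 0.2]
width: 0.0001
```

```bash
python3 st.py .485 .365 .08
```

```text
t 3.0 p [0.4878 0.369  0.0991] F [ 0.07 -0.42  0.24] w 0.0 q [ 0.97  0.32 -0.27  0.   -0.97  0.37]
[[0.007, -0.234, -0.972], [0.009, -0.972, 0.234], [-1.0, -0.01, -0.005]]
need units [0.475 0.119 0.047]
```

Request:
carry_out(
  deltas=[
    [0.3,0.15,0.05,0,0,0.1],
    [0.2,0.05,0,0,0,0.05],
    [0.05,0,0,0,0,0],
    [0,0,0,0,0,0],
  ],
)

```text
t: 3.4
eef_pos: [0.4839, 0.361, 0.0755]
ee_rot: [2.975, 1.565, -0.402]
force: [0.2, 0.5, -0.6]
width: 0.0007
```

```bash
python3 st.py .485 .365 .067
```

```text
t 3.4 p [0.4839 0.361  0.0755] F [ 0.19  0.53 -0.55] w 0.001 q [ 0.97  0.34 -0.31  0.01 -0.92  0.36]
[[0.005, -0.234, -0.972], [-0.002, -0.972, 0.234], [-1.0, 0.001, -0.005]]
need units [ 0.213 -0.103 -0.002]
```

Request:
carry_out(
  deltas=[
    [0.04,0,0,0,0,0],
    [0.04,0,0,0,0,0],
    [0,0,0,0,0,0],
  ],
)

```text
t: 3.7
eef_pos: [0.4842, 0.3613, 0.0723]
ee_rot: [3.023, 1.565, -0.355]
force: [0.3, -0.5, -1.0]
width: 0.0006
```

Request:
carry_out(
  deltas=[
    [0.05,0,0,0,0,0],
    [0.05,0,0,0,0,0],
    [0,0,0,0,0,0],
  ],
)

```text
t: 4.0
eef_pos: [0.4844, 0.3615, 0.0683]
ee_rot: [-3.135, 1.565, -0.229]
force: [1.0, -0.8, 0.3]
width: 0.0007
```

```bash
python3 st.py .485 .365 .067; python3 - <<'E'
from station import cams,arm
from h import *
for n in('side','wrist'):
    f=cams.grab_frame(n);pickle.dump(f,open(n+'2.pkl','wb'))
    if n=='side':
        c=crop(f,260,300,40,'',1)
        cv2.imwrite(f'pics/{n}2.png',cv2.resize(c,(580,580),interpolation=cv2.INTER_CUBIC))
    else: cv2.imwrite(f'pics/{n}2.png',cv2.resize(f['pixels'][...,::-1],(800,600)))
print(arm.get_state()['force'],arm.get_state()['eef_pos'])
E
```

```text
t 4.0 p [0.4844 0.3615 0.0683] F [ 0.97 -0.75  0.34] w 0.001 q [ 0.97  0.35 -0.32  0.01 -0.9   0.36]
[[0.006, -0.234, -0.972], [-0.001, -0.972, 0.234], [-1.0, -0.0, -0.006]]
need units [ 0.032 -0.088  0.007]
[ 1.15425131  0.05347037 -0.87119935] [0.48451218 0.36165427 0.06853638]
```

View pics/side2.png

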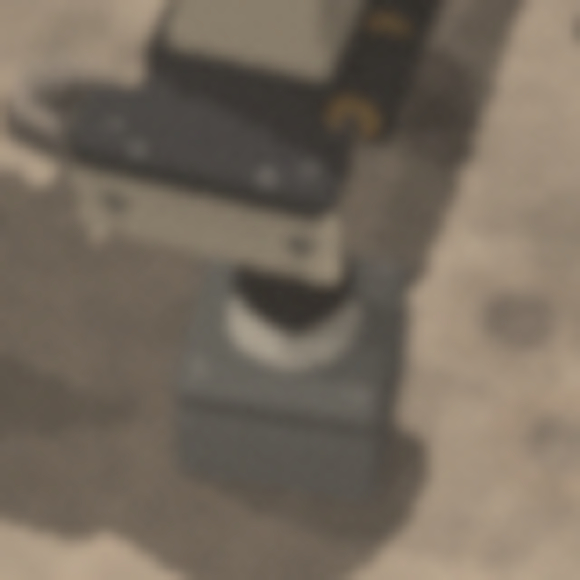

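View pics/wrist2.png

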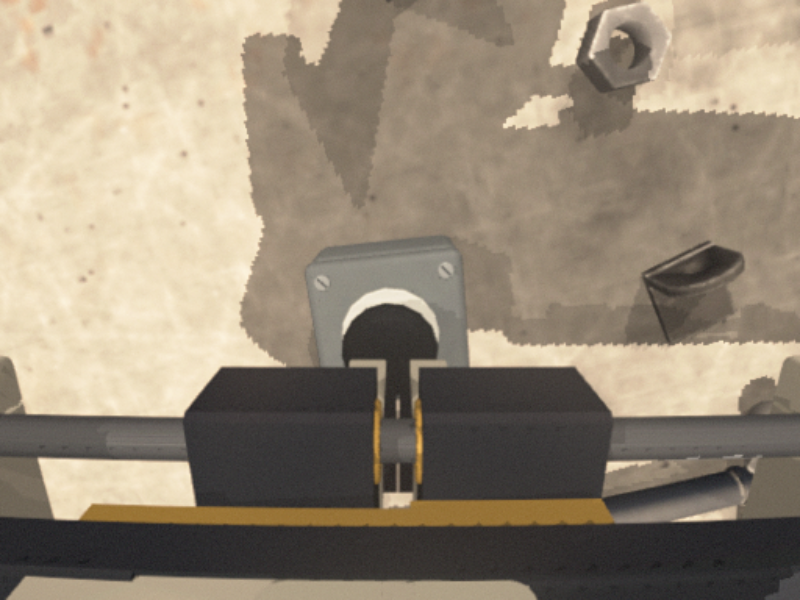

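Request:
carry_out(
  deltas=[
    [0.04,0,0,0,0,0],
  ],
)

```text
t: 4.2
eef_pos: [0.4847, 0.3618, 0.0672]
ee_rot: [-3.023, 1.564, -0.117]
force: [-1.3, 0.0, 0.1]
width: 0.0005
```

Request:
carry_out(
  deltas=[
    [0.06,0,0,0,0,0],
  ],
)

```text
t: 4.3
eef_pos: [0.4848, 0.3619, 0.0648]
ee_rot: [-2.982, 1.564, -0.076]
force: [0.0, 0.3, -0.1]
width: 0.0006
```

```bash
python3 look.py w3; python3 - <<'E'
from h import *
s,f=pickle.load(open('w3.pkl','rb'))
cv2.imwrite('pics/w3c.png',crop(f,250,215,38,'',8)[:600])
for z in(.05,.056,.06,.066,.07,.076):print(z,[np.round(proj(f,[x,y,z]),1).tolist() for x,y in((.485,.3615),(.505,.365))])
print('tip',proj(f,s['eef_pos']), s['force'])
E
```

```text
0.05 [[253.5, 214.6], [241.4, 188.6]]
0.056 [[253.5, 217.8], [241.1, 191.1]]
0.06 [[253.5, 220.0], [240.8, 192.8]]
0.066 [[253.4, 223.4], [240.4, 195.6]]
0.07 [[253.4, 225.8], [240.1, 197.5]]
0.076 [[253.4, 229.6], [239.7, 200.5]]
tip (np.float64(252.91443754674933), np.float64(223.1277657760378)) [ 0.04336965  0.28842971 -0.12180219]
```

View pics/w3c.png

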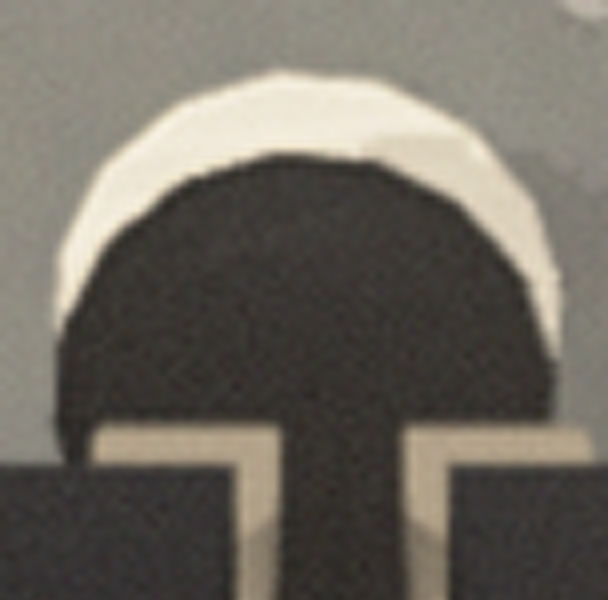

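```bash
python3 - <<'E'
from h import *
from scipy.optimize import least_squares
s,f=pickle.load(open('w3.pkl','rb'))
a=np.linspace(0,2*np.pi,181)
def m(p):
    c=np.array([proj(f,[p[0]+.02*np.cos(t),p[1]+.02*np.sin(t),p[2]]) for t in a]);return c
for r in [1]:
    # contour points from the black/white boundary
    pts=np.array([(60,345),(100,250),(140,210),(185,180),(230,167),(285,153),(375,160),(460,205),(500,250),(530,290),(553,370)])/8.+[212-.4,177-.4]
    def res(p):
        c=m(p);return np.array([np.min(np.hypot(*(c-q).T)) for q in pts])
    o=least_squares(res,[.485,.362,.07]);print(o.x,o.fun.round(2))
    for z in(.05,.06,.066,.07,.076,.085):
        o=least_squares(lambda p:res([p[0],p[1],z]),[.485,.362]);print(z,o.x,o.cost)
print(s['eef_pos'],arm if 0 else '')
E
```

```text
[0.48368112 0.36438959 0.06446014] [0.38 0.12 0.28 0.1  0.59 0.26 0.4  0.12 0.49 0.07 0.39]
0.05 [0.47967234 0.36529713] 5.820595315417944
0.06 [0.48245981 0.36472388] 1.36277552800007
0.066 [0.48413243 0.36427105] 0.7480391455743609
0.07 [0.48508796 0.36408779] 1.4814431032024376
0.076 [0.48676557 0.36351671] 3.8166513820801686
0.085 [0.48922748 0.36307227] 10.860860454095347
[0.48479765 0.3618906  0.06477044]
```

Request:
carry_out(
  deltas=[
    [0.03,0,0,0,0,0],
  ],
)

```text
t: 4.45
eef_pos: [0.4846, 0.3617, 0.063]
ee_rot: [-3.063, 1.565, -0.157]
force: [0.5, -0.7, -1.1]
width: 0.0004
```

Request:
carry_out(
  deltas=[
    [0.03,0,0,0,0,0],
  ],
)

```text
t: 4.55
eef_pos: [0.4846, 0.3616, 0.0616]
ee_rot: [-3.081, 1.565, -0.175]
force: [-0.7, 0.5, 0.2]
width: 0.0005
```

```bash
python3 - <<'E'
from h import *
s,f=pickle.load(open('w1.pkl','rb'))
H=f['hand_eye']
for x in(0,-.01,-.019,-.04):
  for y in(0,.021):
    for z in(-.0095,0,.0095):print(x,y,z,np.round(proj(f,[x,y,z],H),1))
cv2.imwrite('pics/w1d.png',crop(f,254,235,38,'',8)[:600])
E
```

```text
0 0 -0.0095 [252.9 209.3]
0 0 0 [252.9 223.2]
0 0 0.0095 [253.  236.7]
0 0.021 -0.0095 [286.  209.2]
0 0.021 0 [285.6 223.1]
0 0.021 0.0095 [285.1 236.6]
-0.01 0 -0.0095 [252.9 214.9]
-0.01 0 0 [252.9 229.4]
-0.01 0 0.0095 [252.9 243.5]
-0.01 0.021 -0.0095 [287.6 214.9]
-0.01 0.021 0 [287.1 229.4]
-0.01 0.021 0.0095 [286.6 243.4]
-0.019 0 -0.0095 [252.8 220.5]
-0.019 0 0 [252.8 235.6]
-0.019 0 0.0095 [252.9 250.2]
-0.019 0.021 -0.0095 [289.2 220.4]
-0.019 0.021 0 [288.6 235.5]
-0.019 0.021 0.0095 [288.1 250.1]
-0.04 0 -0.0095 [252.7 235.8]
-0.04 0 0 [252.7 252.4]
-0.04 0 0.0095 [252.7 268.4]
-0.04 0.021 -0.0095 [293.5 235.7]
-0.04 0.021 0 [292.8 252.3]
-0.04 0.021 0.0095 [292.1 268.3]
```

View pics/w1d.png

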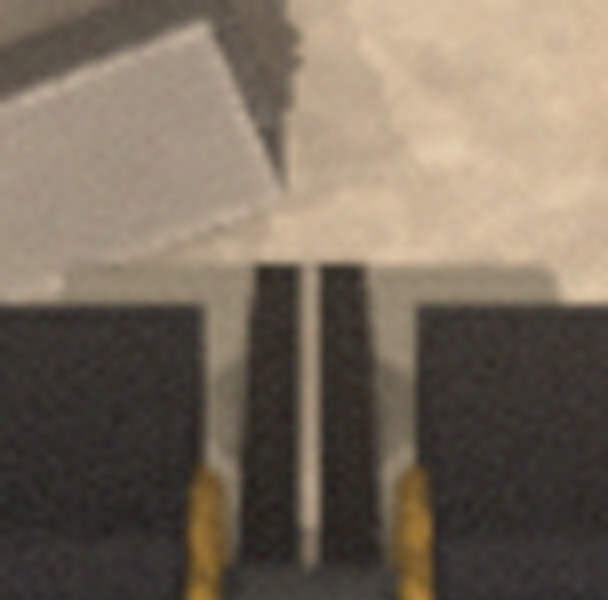

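```bash
python3 - <<'E'
from h import *
g=pickle.load(open('side2.pkl','rb'))
s=dict(eef_pos=[.4844,.3615,.0683],ee_rot=[-3.135,1.565,-.229]);T=toolT(s)
def pr(p): u,v=proj(g,(T@np.array([*p,1]))[:3]);return round((u-220)*7.25),round((v-260)*7.25)
print('tip',pr((0,0,0)))
for y in(-.0965,-.021,.021):
  for z in(-.039,-.0095,.0095,.039):
    print(y,z,'tip',pr((0,y,z)),'body',pr((-.066,y,z)))
E
```

```text
tip (293, 271)
-0.0965 -0.039 tip (81, 460) body (72, 318)
-0.0965 -0.0095 tip (170, 484) body (166, 341)
-0.0965 0.0095 tip (228, 499) body (227, 356)
-0.0965 0.039 tip (320, 522) body (322, 380)
-0.021 -0.039 tip (161, 289) body (156, 147)
-0.021 -0.0095 tip (246, 310) body (245, 167)
-0.021 0.0095 tip (301, 323) body (303, 181)
-0.021 0.039 tip (389, 344) body (393, 201)
0.021 -0.039 tip (202, 201) body (199, 59)
0.021 -0.0095 tip (284, 220) body (285, 79)
0.021 0.0095 tip (338, 233) body (341, 91)
0.021 0.039 tip (423, 252) body (429, 110)
```

Request:
carry_out(
  deltas=[
    [0.05,0,0,0,0,0],
  ],
)

```text
t: 4.65
eef_pos: [0.4846, 0.3617, 0.0595]
ee_rot: [-3.063, 1.565, -0.157]
force: [0.1, -0.8, -0.1]
width: 0.0003
```

Request:
carry_out(
  deltas=[
    [0.05,0,0,0,0,0],
  ],
)

```text
t: 4.75
eef_pos: [0.4846, 0.3617, 0.0573]
ee_rot: [-3.074, 1.565, -0.168]
force: [-0.1, -0.2, -0.5]
width: 0.0002
```

```bash
python3 look.py w4; python3 - <<'E'
from h import *
from station import cams
s,f=pickle.load(open('w4.pkl','rb'));print(s['eef_pos'],s['force'])
g=cams.grab_frame('side');pickle.dump(g,open('side4.pkl','rb'[0:0]+'wb'))
a=crop(f,250,215,38,'',5);b=crop(g,262,298,38,'',5);cv2.imwrite('pics/w4c.png',np.hstack([a,b]))
E
```

```text
[0.48464646 0.36168105 0.05731131] [-0.09871072 -0.19991363 -0.51048869]
```

View pics/w4c.png

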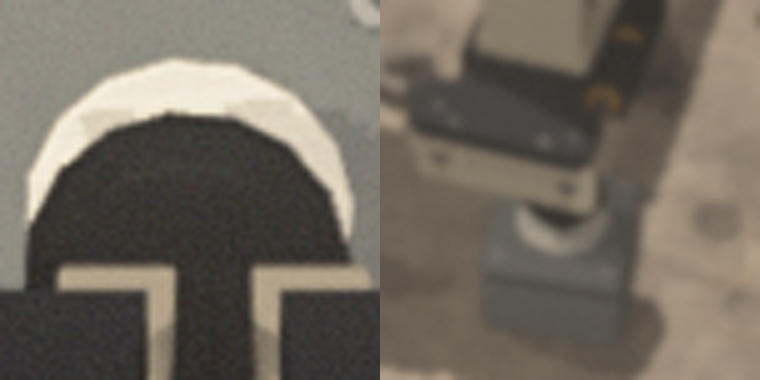

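Request:
carry_out(
  deltas=[
    [0.05,0,0,0,0,0],
  ],
)

```text
t: 4.95
eef_pos: [0.4847, 0.3617, 0.0553]
ee_rot: [-3.088, 1.565, -0.182]
force: [0.8, -0.2, -0.2]
width: 0.0004
```

Request:
carry_out(
  deltas=[
    [0.05,0,0,0,0,0],
  ],
)

```text
t: 5.05
eef_pos: [0.4847, 0.3617, 0.0532]
ee_rot: [-3.074, 1.565, -0.168]
force: [0.0, -0.0, -0.1]
width: 0.0003
```

Request:
carry_out(
  deltas=[
    [0.05,0,0,0,0,0],
  ],
)

```text
t: 5.15
eef_pos: [0.4847, 0.3617, 0.051]
ee_rot: [-3.067, 1.565, -0.161]
force: [-1.0, 0.3, 0.1]
width: 0.0002
```

Request:
carry_out(
  deltas=[
    [0.05,0,0,0,0,0],
  ],
)

```text
t: 5.25
eef_pos: [0.4847, 0.3617, 0.0488]
ee_rot: [-3.061, 1.565, -0.155]
force: [-0.8, 0.0, 0.7]
width: 0.0005
```

Request:
carry_out(
  deltas=[
    [0.05,0,0,0,0,0],
  ],
)

```text
t: 5.35
eef_pos: [0.4847, 0.3617, 0.0466]
ee_rot: [-3.072, 1.565, -0.167]
force: [0.7, 0.3, 0.2]
width: 0.0005
```

```bash
python3 look.py w5; python3 - <<'E'
from h import *
from station import cams
s,f=pickle.load(open('w5.pkl','rb'));print(s['eef_pos'],s['force'])
g=cams.grab_frame('side')
a=crop(f,250,215,38,'',5);b=crop(g,262,298,38,'',5);cv2.imwrite('pics/w5c.png',np.hstack([a,b]))
E
```

```text
[0.48472809 0.3616681  0.04659396] [0.69464665 0.33859693 0.17825877]
```

View pics/w5c.png

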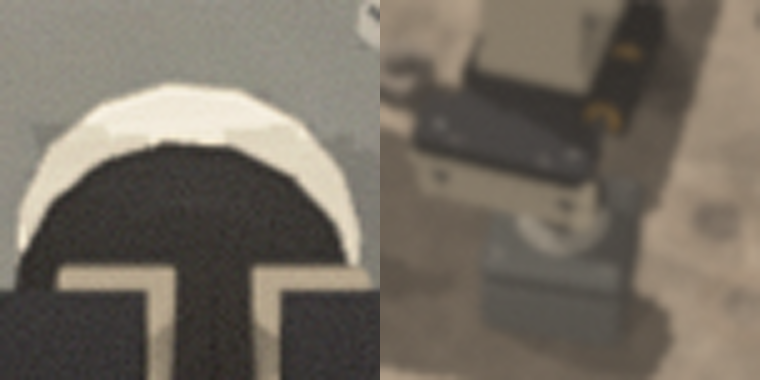

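```bash
python3 - <<'E'
from h import *
s,f=pickle.load(open('w1.pkl','rb'))
c=np.array([(88,125),(447,85),(485,470),(140,512)])/7+[204-.4,8-.4]
P=[at(f,*q,.05)[:2] for q in c]
print(P,[np.linalg.norm(P[i]-P[i-1]) for i in range(4)], np.mean(P,0))
# cap circle: 178..393 wide, 158..395
for q in((178,275),(393,275),(285,158),(285,395)): print(at(f,q[0]/7+203.6,q[1]/7+7.6,.076))
E
```

```text
[array([0.52162385, 0.3921685 ]), array([0.51206006, 0.32630432]), array([0.44428751, 0.33528276]), array([0.45305419, 0.40123924])] [np.float64(0.06916702103035798), np.float64(0.06655491264368521), np.float64(0.06836469136822901), np.float64(0.0665365406166976)] [0.4827564 0.3637487]
[0.48837779 0.38236078 0.076     ]
[0.47908702 0.34560088 0.076     ]
[0.50232685 0.35923017 0.076     ]
[0.46427754 0.36915867 0.076     ]
```

Request:
carry_out(
  deltas=[
    [0.05,0,0,0,0,0],
  ],
)

```text
t: 5.55
eef_pos: [0.4847, 0.3616, 0.0445]
ee_rot: [-3.099, 1.565, -0.193]
force: [1.0, -0.7, 0.3]
width: 0.0006
```

Request:
carry_out(
  deltas=[
    [0.05,0,0,0,0,0],
  ],
)

```text
t: 5.65
eef_pos: [0.4848, 0.3616, 0.0425]
ee_rot: [-3.091, 1.565, -0.185]
force: [-1.8, -0.9, 2.6]
width: 0.0003
```

Request:
carry_out(
  deltas=[
    [0.05,0,0,0,0,0],
  ],
)

```text
t: 5.75
eef_pos: [0.4848, 0.3617, 0.0406]
ee_rot: [-3.078, 1.565, -0.172]
force: [-1.1, -1.1, 3.9]
width: 0.0008
```

Request:
carry_out(
  deltas=[
    [0.05,0,0,0,0,0],
  ],
)

```text
t: 5.85
eef_pos: [0.4848, 0.3616, 0.0387]
ee_rot: [-3.072, 1.564, -0.166]
force: [-1.3, -0.4, 4.1]
width: 0.0004
```

Request:
carry_out(
  deltas=[
    [0.05,0,0,0,0,0],
  ],
)

```text
t: 5.95
eef_pos: [0.4848, 0.3617, 0.0368]
ee_rot: [-3.052, 1.564, -0.146]
force: [-1.5, -0.3, 3.2]
width: 0.0008
```

Request:
carry_out(
  deltas=[
    [0.03,0,0,0,0,0],
  ],
)

```text
t: 6.05
eef_pos: [0.4848, 0.3617, 0.0355]
ee_rot: [-3.044, 1.564, -0.138]
force: [-0.5, -0.4, 3.5]
width: 0.0002
```

Request:
carry_out(
  deltas=[
    [0.02,0,0,0,0,0],
    [-0.5,0,0,0,0,0],
    [-1,0,0,0,0,0],
    [-1,0,0,0,0,0],
    [-1,0,0.5,0,0,0],
  ],
)

```text
t: 6.55
eef_pos: [0.4627, 0.363, 0.17]
ee_rot: [1.568, 1.558, -1.812]
force: [-0.1, 0.7, 0.2]
width: 0.0006
```

Request:
carry_out(
  deltas=[
    [-1,0,1,0,0,0],
    [-1,0,1,0,0,0],
    [-1,0,1,0,0,0],
    [-1,0,0,0,0,0],
    [0,0,0,0,0,0],
  ],
)

```text
t: 7.05
eef_pos: [0.3574, 0.3923, 0.3257]
ee_rot: [2.416, 1.567, -0.964]
force: [1.1, 0.7, -0.5]
width: 0.0005
```

```bash
python3 look.py w6; python3 st.py; python3 - <<'E'
from h import *
from station import cams
g=cams.grab_frame('side');pickle.dump(g,open('side6.pkl','wb'))
b=np.hstack([crop(pickle.load(open('side.pkl','rb')),260,305,24,'',8),crop(g,260,305,24,'',8)]);cv2.imwrite('pics/s6.png',b)
E
```

```text
t 7.1 p [0.3565 0.3915 0.3228] F [-0.53 -1.5  -1.42] w 0.001 q [ 1.2   0.06 -0.08  0.   -1.43  0.13]
[[-0.001, -0.237, -0.972], [-0.005, -0.972, 0.237], [-1.0, 0.005, -0.0]]
```

View pics/s6.png

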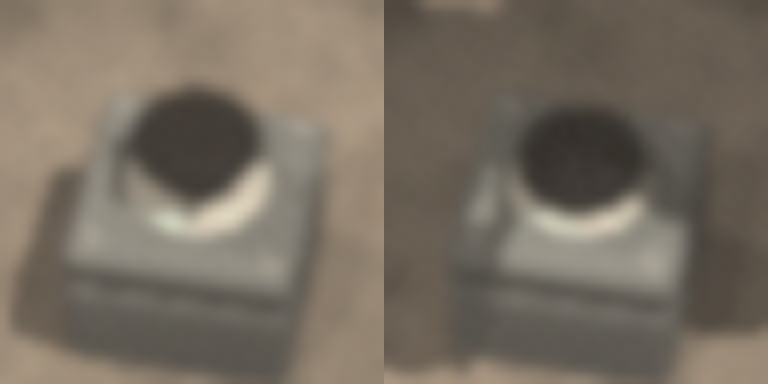

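View pics/w6.png

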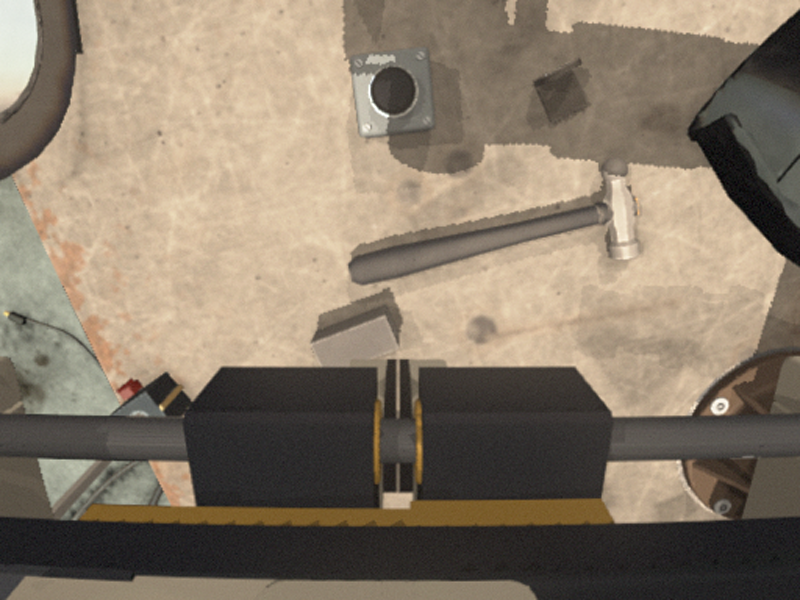

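Request:
carry_out(
  deltas=[
    [-0.6,0.55,-0.8,0,0,0],
    [-0.6,0.55,-0.8,0,0,0],
    [-0.5,0.55,-0.8,0,0,0],
    [-0.5,0.55,-0.8,0,0,0],
    [-0.3,0.55,-0.8,0,0,0],
  ],
)

```text
t: 7.65
eef_pos: [0.4873, 0.2436, 0.4145]
ee_rot: [1.214, 1.547, -2.161]
force: [0.8, -0.3, 0.1]
width: 0.0004
```

Request:
carry_out(
  deltas=[
    [0,0.95,-0.6,0,0,0],
    [0,0.95,-0.4,0,0,0],
    [0,0.95,-0.24,0,0,0],
    [0,0.95,0.24,0,0,0],
    [0,0.95,0.24,0,0,0],
  ],
)

```text
t: 8.15
eef_pos: [0.4771, 0.0433, 0.4081]
ee_rot: [1.025, 1.531, -2.357]
force: [1.3, -0.6, 0.7]
width: 0.0007
```

```bash
python3 st.py .5 -.2 .4
```

```text
t 8.15 p [0.4771 0.0433 0.4081] F [ 1.28 -0.64  0.67] w 0.001 q [ 0.51 -0.02  0.02  0.01 -1.64  0.82]
[[-0.028, -0.237, -0.971], [-0.028, -0.971, 0.238], [-0.999, 0.034, 0.021]]
need units [ 0.358  5.763 -2.008]
```

Request:
carry_out(
  deltas=[
    [0,0.95,-0.24,0,0.3,-0.5],
    [0,0.95,-0.24,0,0,0],
    [0,0.95,0.2,0,0,0],
    [0,0.95,0.2,0,0,0],
    [0,0.95,0.2,0,0,0],
  ],
)

```text
t: 8.65
eef_pos: [0.4232, -0.1484, 0.4008]
ee_rot: [0.213, 1.56, 3.112]
force: [0.7, -0.2, 0.0]
width: 0.0003
```

Request:
carry_out(
  deltas=[
    [0,0.9,0.3,0,0,0],
    [0,0.9,0.3,0,0,0],
    [0.2,0.9,0.3,0,0,0],
    [0.4,0.8,0.3,0,0,0],
    [0,0,0,0,0,0],
  ],
)

```text
t: 9.15
eef_pos: [0.335, -0.2809, 0.3691]
ee_rot: [0.102, 1.549, 2.994]
force: [0.1, 0.4, -0.7]
width: 0.0006
```

```bash
python3 look.py w7; python3 st.py .36 -.34 .31
```

```text
t 9.2 p [ 0.3361 -0.2803  0.37  ] F [-0.05 -0.29 -0.27] w 0.001 q [-0.24 -0.1  -0.14  0.   -1.56  1.56]
[[-0.021, -0.247, -0.969], [0.003, -0.969, 0.247], [-1.0, 0.002, 0.021]]
need units [ 1.482  1.294 -0.979]
```

View pics/w7.png

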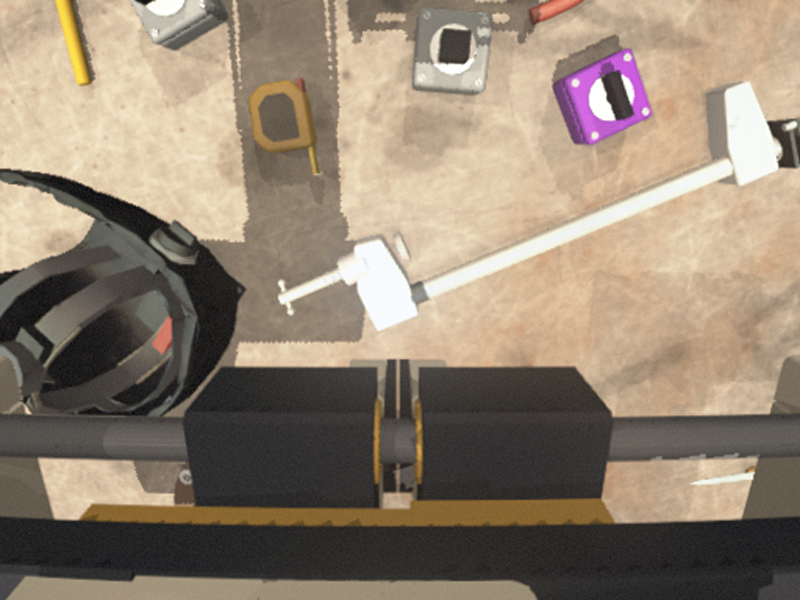

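```bash
python3 - <<'E'
from h import *
s,f=pickle.load(open('w7.pkl','rb'))
print(at(f,456*.64-.2,46*.64-.2,.076).round(4))
E
python3 st.py .482 -.368 .12
```

```text
[ 0.4794 -0.3731  0.076 ]
t 9.2 p [ 0.3361 -0.2803  0.37  ] F [-0.05 -0.29 -0.27] w 0.001 q [-0.24 -0.1  -0.14  0.   -1.56  1.56]
[[-0.021, -0.247, -0.969], [0.003, -0.969, 0.247], [-1.0, 0.002, 0.021]]
need units [ 6.166  1.207 -4.206]
```

Request:
carry_out(
  deltas=[
    [0.5,0.3,-0.9,0,0.3,0],
    [0.6,0.25,-0.9,0,0,0],
    [0.8,0.25,-0.9,0,0,0],
    [0.8,0.25,-0.9,0,0,0],
    [0.9,0.25,-0.6,0,0,0],
  ],
)

```text
t: 9.7
eef_pos: [0.4938, -0.3754, 0.2272]
ee_rot: [2.849, 1.556, -0.542]
force: [1.0, -0.7, 1.0]
width: 0.0003
```

Request:
carry_out(
  deltas=[
    [0.9,0,0,0,0,0],
    [0,0,0,0,0,0],
  ],
)

```text
t: 9.9
eef_pos: [0.4947, -0.3744, 0.1807]
ee_rot: [2.258, 1.569, -1.134]
force: [-0.5, -0.7, -1.1]
width: 0.0007
```

```bash
python3 look.py w8; python3 st.py .482 -.370 .08
```

```text
t 9.95 p [ 0.4959 -0.3753  0.1838] F [ 1.49 -0.84  0.51] w 0.001 q [-0.33  0.27 -0.13  0.   -1.16  1.65]
[[0.004, -0.247, -0.969], [-0.004, -0.969, 0.247], [-1.0, 0.003, -0.005]]
need units [ 2.593 -0.05   0.383]
```

View pics/w8.png

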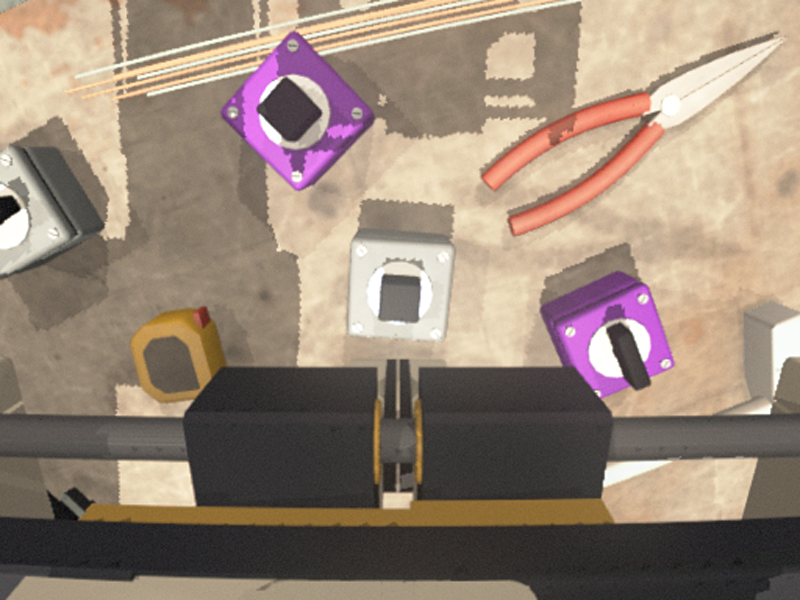

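```bash
python3 - <<'E'
from h import *
s,f=pickle.load(open('w8.pkl','rb'))
cv2.imwrite('pics/w8c.png',crop(f,256,188,36,'',8))
E
```

```text
(no output)
```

View pics/w8c.png

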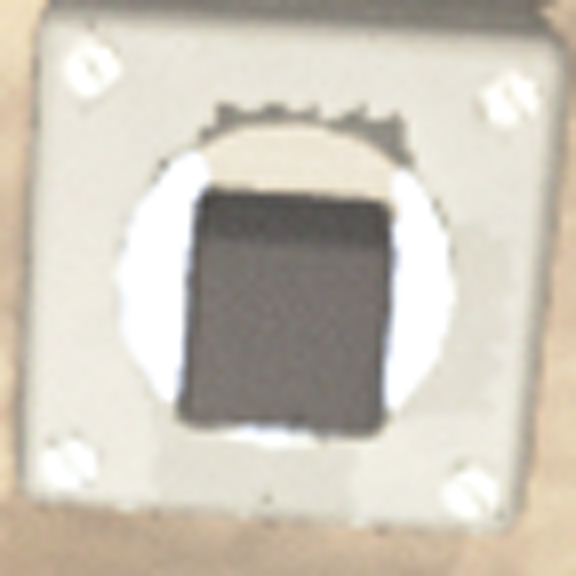

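```bash
python3 - <<'E'
from h import *
s,f=pickle.load(open('w8.pkl','rb'))
for z in(.076,.066):print(at(f,255.6,193.7,z).round(4))
for z in (.076,.066):
  P=[at(f,x/8+219.6,y/8+151.6,z) for x,y in((197,238),(390,245),(388,437),(180,428))]
  print([round(float(np.linalg.norm(P[i]-P[i-1])),4) for i in range(4)])
E
python3 st.py .482 -.370 .08
```

```text
[ 0.4822 -0.3737  0.076 ]
[ 0.4793 -0.373   0.066 ]
[0.0242, 0.0232, 0.0244, 0.0256]
[0.025, 0.024, 0.0252, 0.0264]
t 9.95 p [ 0.4959 -0.3753  0.1838] F [ 1.49 -0.84  0.51] w 0.001 q [-0.33  0.27 -0.13  0.   -1.16  1.65]
[[0.004, -0.247, -0.969], [-0.004, -0.969, 0.247], [-1.0, 0.003, -0.005]]
need units [ 2.593 -0.05   0.383]
```

Request:
carry_out(
  deltas=[
    [0.8,0,0.25,0,0,0],
    [0.8,0,0.15,0,0,0],
    [0.6,0,0,0,0,0],
    [0.3,0,0,0,0,0],
    [0,0,0,0,0,0],
  ],
)

```text
t: 10.45
eef_pos: [0.4885, -0.3735, 0.0936]
ee_rot: [2.744, 1.548, -0.642]
force: [-0.4, -0.2, 1.0]
width: 0.0004
```

```bash
python3 st.py .482 -.372 .05
```

```text
t 10.45 p [ 0.4885 -0.3735  0.0936] F [-0.42 -0.22  0.97] w 0.0 q [-0.33  0.33 -0.28  0.01 -0.94  1.65]
[[0.018, -0.242, -0.97], [-0.014, -0.97, 0.242], [-1.0, 0.009, -0.021]]
need units [ 1.087 -0.007  0.19 ]
```

Request:
carry_out(
  deltas=[
    [0.3,0,0.2,0,-0.3,-0.15],
    [0.4,0,0,0,0,0],
    [0.2,0,0,0,0,0],
    [0,0,0,0,0,0],
  ],
)

```text
t: 10.85
eef_pos: [0.4844, -0.373, 0.0625]
ee_rot: [-2.977, 1.564, -0.079]
force: [-0.1, 0.3, 0.8]
width: 0.0004
```

```bash
python3 look.py w9; python3 st.py .482 -.372 .05;python3 - <<'E'
from h import *
s,f=pickle.load(open('w9.pkl','rb'))
cv2.imwrite('pics/w9c.png',crop(f,254,210,45,'',6))
E
```

```text
t 10.9 p [ 0.4847 -0.3732  0.063 ] F [ 0.15 -0.32  0.99] w 0.0 q [-0.34  0.36 -0.3  -0.   -0.9   1.67]
[[0.007, -0.24, -0.971], [-0.001, -0.971, 0.24], [-1.0, -0.001, -0.007]]
need units [ 0.325 -0.013  0.076]
```

View pics/w9c.png

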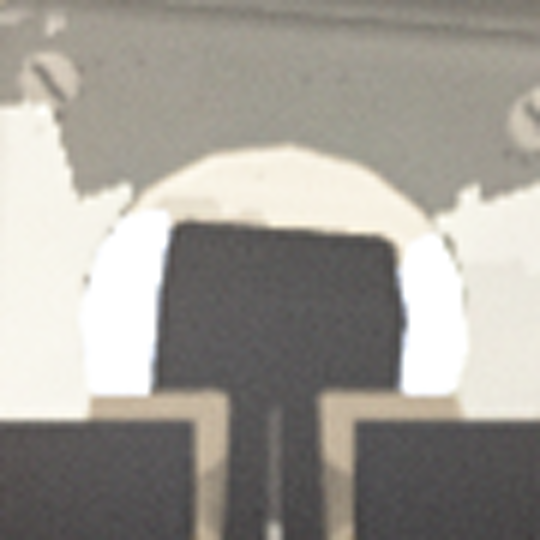

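Request:
carry_out(
  deltas=[
    [0.15,0,0.08,0,0,0],
    [0.1,0,0,0,0,0],
    [0.1,0,0,0,0,0],
    [0,0,0,0,0,0],
  ],
)

```text
t: 11.3
eef_pos: [0.4823, -0.373, 0.0499]
ee_rot: [-3.105, 1.561, -0.206]
force: [-0.3, 0.4, -0.2]
width: 0.0007
```

Request:
carry_out(
  deltas=[
    [0.05,0,0,0,0,0],
  ],
)

```text
t: 11.4
eef_pos: [0.4826, -0.3731, 0.0481]
ee_rot: [-3.128, 1.561, -0.229]
force: [-0.3, 0.3, 0.0]
width: 0.0001
```

Request:
carry_out(
  deltas=[
    [0.05,0,0,0,0,0],
  ],
)

```text
t: 11.5
eef_pos: [0.4827, -0.3731, 0.046]
ee_rot: [-3.126, 1.561, -0.227]
force: [0.4, -0.0, -0.0]
width: 0.0003
```

Request:
carry_out(
  deltas=[
    [0.05,0,0,0,0,0],
  ],
)

```text
t: 11.6
eef_pos: [0.4828, -0.3732, 0.0439]
ee_rot: [-3.132, 1.56, -0.233]
force: [-0.0, -0.3, 0.5]
width: 0.0001
```

Request:
carry_out(
  deltas=[
    [0.05,0,0,0,0,0],
  ],
)

```text
t: 11.7
eef_pos: [0.4828, -0.3732, 0.0419]
ee_rot: [3.141, 1.56, -0.243]
force: [-0.9, 0.7, 3.5]
width: 0.0004
```

Request:
carry_out(
  deltas=[
    [0.05,0,0,0,0,0],
  ],
)

```text
t: 11.8
eef_pos: [0.4828, -0.3732, 0.04]
ee_rot: [3.134, 1.56, -0.25]
force: [-0.9, 2.1, 3.8]
width: 0.0005
```

Request:
carry_out(
  deltas=[
    [0.05,0,0,0,0,0],
  ],
)

```text
t: 11.9
eef_pos: [0.4829, -0.3732, 0.0381]
ee_rot: [3.128, 1.56, -0.256]
force: [-1.3, 0.9, 3.7]
width: 0.0002
```

Request:
carry_out(
  deltas=[
    [0.05,0,0,0,0,0],
  ],
)

```text
t: 12.0
eef_pos: [0.4828, -0.3732, 0.0361]
ee_rot: [3.123, 1.56, -0.261]
force: [-1.1, 0.4, 2.8]
width: 0.0006
```

Request:
carry_out(
  deltas=[
    [0.03,0,0,0,0,0],
  ],
)

```text
t: 12.1
eef_pos: [0.4828, -0.3732, 0.0348]
ee_rot: [3.119, 1.56, -0.265]
force: [-0.1, 0.7, 3.2]
width: 0.0004
```

Request:
carry_out(
  deltas=[
    [-0.5,0,0,0,0,0],
    [-1,0,0,0,0,0],
    [-1,0,0,0,0,0],
    [-1,0,0,0,0,0],
    [-1,0,0,0,0,0],
  ],
)

```text
t: 12.6
eef_pos: [0.4774, -0.3708, 0.2114]
ee_rot: [-0.671, 1.566, 2.227]
force: [1.3, -0.4, -0.4]
width: 0.0005
```

Request:
carry_out(
  deltas=[
    [-1,0,0.6,0,0,0],
    [-1,0,0.6,0,0,0],
    [-1,-0.3,0.6,0,0,0],
    [-1,-0.3,0,0,0,0],
    [0,0,0,0,0,0],
  ],
)

```text
t: 13.1
eef_pos: [0.4127, -0.331, 0.3832]
ee_rot: [-2.975, 1.565, -0.078]
force: [-0.2, 0.2, -0.7]
width: 0.0008
```

```bash
python3 look.py w10; python3 st.py .5 -.2 .4; python3 - <<'E'
from h import *
s,f=pickle.load(open('w10.pkl','rb'))
from station import cams
g=cams.grab_frame('side')
cv2.imwrite('pics/w10c.png',np.hstack([crop(pickle.load(open('side.pkl','rb')),274,158,24,'',8),crop(g,274,158,24,'',8)]))
E
```

```text
t 13.15 p [ 0.4122 -0.3306  0.3805] F [ 0.16 -0.51 -0.11] w 0.0 q [-0.31  0.05  0.03 -0.   -1.55  1.63]
[[0.004, -0.242, -0.97], [0.002, -0.97, 0.242], [-1.0, -0.003, -0.003]]
need units [-0.473 -3.7   -1.342]
```

View pics/w10c.png

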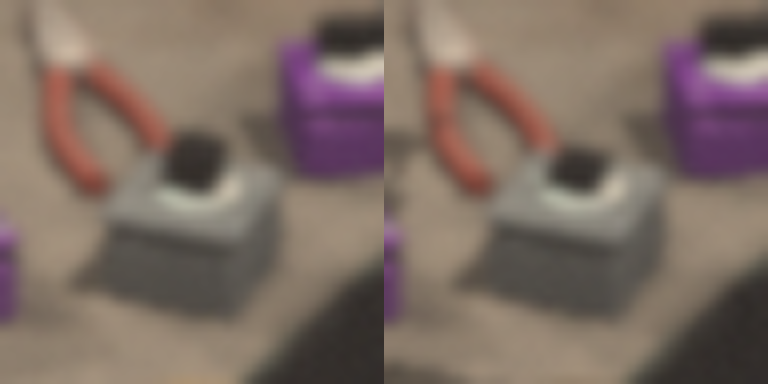

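View pics/w10.png

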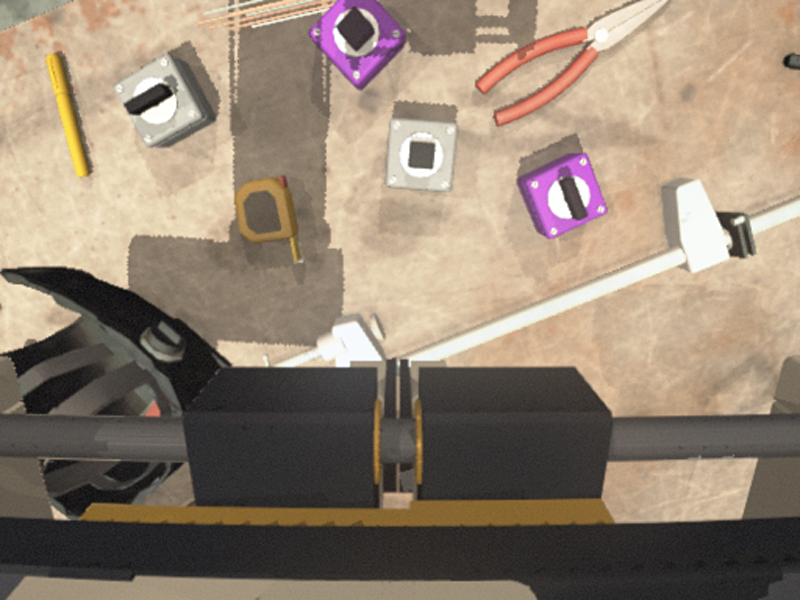

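Request:
carry_out(
  deltas=[
    [-0.3,-0.9,-0.7,0,0,0],
    [-0.3,-0.9,-0.7,0,0,0],
    [-0.2,-0.95,-0.5,0,0,0],
    [0,-0.95,0.2,0,0,0],
    [0,-0.95,0.2,0,0,0],
  ],
)

```text
t: 13.7
eef_pos: [0.518, -0.1623, 0.4009]
ee_rot: [-0.174, 1.554, 2.714]
force: [-0.3, -0.8, 0.2]
width: 0.0006
```

Request:
carry_out(
  deltas=[
    [0,-0.95,0.2,0,0,0],
    [0,-0.95,0.2,0,0,0],
    [0,-0.95,0.2,0,0,0],
    [0,-0.95,0.2,0,0,0],
    [0,-0.95,0.2,0,0,0],
  ],
)

```text
t: 14.2
eef_pos: [0.5262, 0.0398, 0.3903]
ee_rot: [0.105, 1.538, 2.992]
force: [1.5, 0.2, -0.2]
width: 0.0004
```

```bash
python3 st.py .52 .17 .36
```

```text
t 14.2 p [0.5262 0.0398 0.3903] F [ 1.46  0.25 -0.22] w 0.0 q [ 0.43  0.07  0.08 -0.02 -1.61  0.88]
[[-0.032, -0.252, -0.967], [0.005, -0.968, 0.252], [-0.999, 0.003, 0.032]]
need units [ 0.777 -3.115  0.946]
```

Request:
carry_out(
  deltas=[
    [0.2,-0.9,0.3,0,0.45,0],
    [0.3,-0.9,0.3,0,0,0],
    [0.3,-0.9,0.2,0,0,0],
    [0,-0.2,0,0,0,0],
    [0,0,0,0,0,0],
  ],
)

```text
t: 14.7
eef_pos: [0.5221, 0.169, 0.3455]
ee_rot: [0.849, 1.552, -2.543]
force: [-0.5, -0.1, 0.4]
width: 0.0006
```

```bash
python3 look.py w11; python3 st.py .658 .139 .2
```

```text
t 14.75 p [0.5219 0.1684 0.3453] F [ 0.32  0.17 -0.99] w 0.0 q [ 0.67  0.1   0.01 -0.   -1.5   0.65]
[[-0.016, -0.248, -0.969], [-0.01, -0.969, 0.249], [-1.0, 0.014, 0.013]]
need units [ 3.584 -0.183 -3.525]
```

View pics/w11.png

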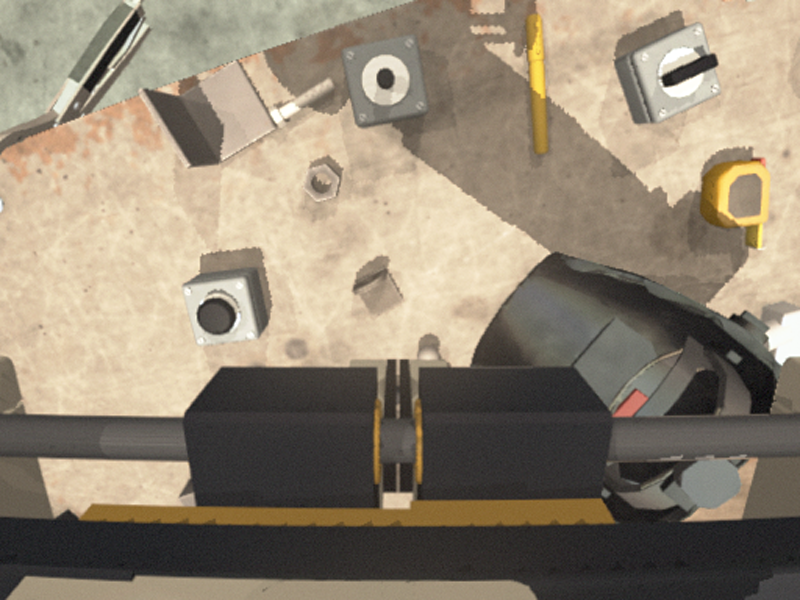

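```bash
python3 - <<'E'
from h import *
s,f=pickle.load(open('w11.pkl','rb'))
print(at(f,386*.64-.2,78.5*.64-.2,.076).round(4))
E
```

```text
[0.6547 0.1403 0.076 ]
```

Request:
carry_out(
  deltas=[
    [0,-0.05,-0.9,0,0.25,0],
    [0.3,-0.05,-0.9,0,0,0],
    [0.7,-0.05,-0.8,0,0,0],
    [0.9,-0.05,-0.6,0,0,0],
    [0.8,0,0,0,0,0],
  ],
)

```text
t: 15.25
eef_pos: [0.6564, 0.1361, 0.2399]
ee_rot: [2.637, 1.554, -0.759]
force: [0.1, -0.1, -0.5]
width: 0.0005
```

Request:
carry_out(
  deltas=[
    [0.8,0,0,0,0,0],
    [0,0,0,0,0,0],
  ],
)

```text
t: 15.45
eef_pos: [0.6551, 0.1306, 0.2005]
ee_rot: [2.016, 1.556, -1.385]
force: [0.1, -0.8, -0.3]
width: 0.0006
```

```bash
python3 look.py w12; python3 st.py .658 .139 .08;python3 - <<'E'
from h import *
s,f=pickle.load(open('w12.pkl','rb'))
cv2.imwrite('pics/w12c.png',crop(f,254,190,50,'',6))
E
```

```text
t 15.5 p [0.6566 0.1308 0.2037] F [ 0.1  -0.07  0.99] w 0.0 q [ 0.5   0.34  0.    0.02 -1.23  0.81]
[[0.007, -0.256, -0.967], [-0.014, -0.967, 0.256], [-1.0, 0.012, -0.01]]
need units [ 3.09  -0.244  0.05 ]
```

View pics/w12c.png

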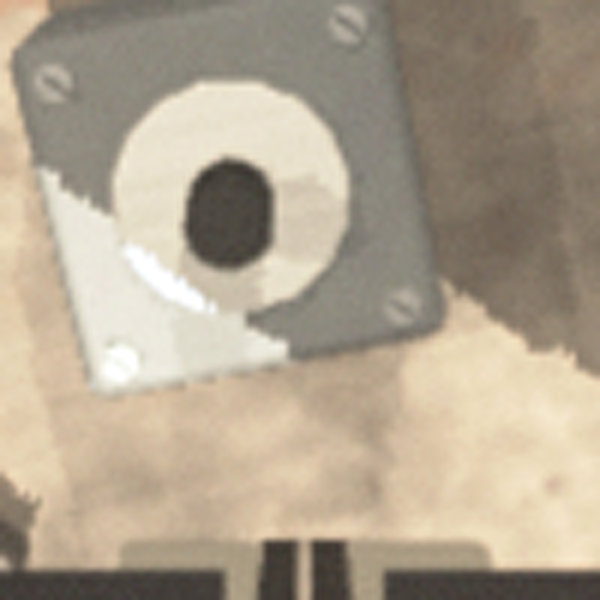

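```bash
python3 - <<'E'
from h import *
s,f=pickle.load(open('w12.pkl','rb'))
P=at(f,241.8,177.2,.076);print(P.round(4),at(f,241.8,177.2,.066).round(4), s['eef_pos'])
T=toolT(s);d=P-s['eef_pos'];print((T[:3,:3].T@d/.04).round(3))
E
```

```text
[0.6577 0.1403 0.076 ] [0.6554 0.1412 0.066 ] [0.65513673 0.13056718 0.20054776]
[ 3.11  -0.293  0.021]
```

Request:
carry_out(
  deltas=[
    [0.7,-0.2,0,0,-0.15,-0.2],
    [0.8,-0.1,0,0,0,0],
    [0.6,0,0,0,0,0],
    [0.3,0,0,0,0,0],
    [0,0,0,0,0,0],
  ],
)

```text
t: 16.0
eef_pos: [0.668, 0.1411, 0.1193]
ee_rot: [-2.507, 1.552, 0.375]
force: [0.3, -0.2, -0.2]
width: 0.0007
```

```bash
python3 st.py .657 .140 .06
```

```text
t 16.0 p [0.668  0.1411 0.1193] F [ 0.26 -0.18 -0.24] w 0.001 q [ 0.49  0.41 -0.09  0.   -1.06  0.82]
[[0.018, -0.257, -0.966], [0.007, -0.966, 0.257], [-1.0, -0.011, -0.015]]
need units [1.477 0.113 0.282]
```

Request:
carry_out(
  deltas=[
    [0.4,0.1,0.28,0,-0.25,0.15],
    [0.4,0,0,0,0,0],
    [0.3,0,0,0,0,0],
    [0.1,0,0,0,0,0],
    [0,0,0,0,0,0],
  ],
)

```text
t: 16.5
eef_pos: [0.6594, 0.1412, 0.0769]
ee_rot: [-2.282, 1.563, 0.601]
force: [0.2, -0.2, -1.0]
width: 0.0005
```

```bash
python3 look.py w13; python3 st.py .657 .140 .06; python3 - <<'E'
from h import *
s,f=pickle.load(open('w13.pkl','rb'))
cv2.imwrite('pics/w13c.png',crop(f,254,210,45,'',6))
E
```

```text
t 16.55 p [0.6596 0.1412 0.0772] F [-0.28  0.82 -0.01] w 0.0 q [ 0.5   0.44 -0.14 -0.   -0.98  0.81]
[[0.006, -0.256, -0.967], [0.004, -0.967, 0.256], [-1.0, -0.006, -0.005]]
need units [0.43  0.047 0.057]
```

View pics/w13c.png

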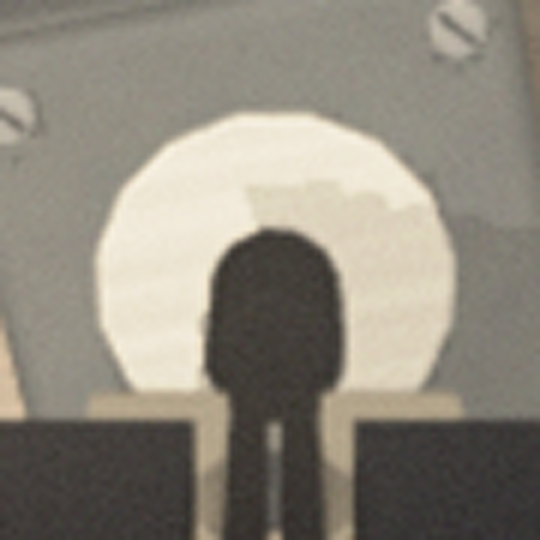

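Request:
carry_out(
  deltas=[
    [0.2,0.02,0.06,0,0,0],
    [0.2,0,0,0,0,0],
    [0.2,0,0,0,0,0],
    [0.05,0,0,0,0,0],
    [0,0,0,0,0,0],
  ],
)

```text
t: 17.05
eef_pos: [0.6577, 0.1414, 0.0504]
ee_rot: [-2.336, 1.561, 0.547]
force: [0.2, 0.6, -0.2]
width: 0.0005
```

```bash
python3 st.py .657 .140 .04
```

```text
t 17.05 p [0.6577 0.1414 0.0504] F [ 0.18  0.65 -0.18] w 0.0 q [ 0.5   0.46 -0.17 -0.   -0.92  0.81]
[[0.008, -0.256, -0.967], [0.005, -0.967, 0.256], [-1.0, -0.007, -0.007]]
need units [0.26  0.041 0.009]
```

Request:
carry_out(
  deltas=[
    [0.05,0.03,0,0,0,0],
    [0.05,0,0,0,0,0],
  ],
)

```text
t: 17.25
eef_pos: [0.6577, 0.1403, 0.0464]
ee_rot: [-2.349, 1.561, 0.534]
force: [0.1, -0.2, -0.6]
width: 0.0002
```

Request:
carry_out(
  deltas=[
    [0.05,0,0,0,0,0],
  ],
)

```text
t: 17.35
eef_pos: [0.6579, 0.1403, 0.0444]
ee_rot: [-2.358, 1.561, 0.524]
force: [0.0, -0.7, -0.2]
width: 0.0003
```

Request:
carry_out(
  deltas=[
    [0.05,0,0,0,0,0],
  ],
)

```text
t: 17.45
eef_pos: [0.658, 0.1403, 0.0424]
ee_rot: [-2.368, 1.56, 0.515]
force: [-2.4, -0.5, 3.1]
width: 0.0006
```

Request:
carry_out(
  deltas=[
    [0.05,0,0,0,0,0],
  ],
)

```text
t: 17.55
eef_pos: [0.6581, 0.1403, 0.0407]
ee_rot: [-2.378, 1.56, 0.505]
force: [-2.5, 0.3, 3.0]
width: 0.0004
```

Request:
carry_out(
  deltas=[
    [0.05,0,0.01,0,0,0],
  ],
)

```text
t: 17.65
eef_pos: [0.6579, 0.1404, 0.039]
ee_rot: [-2.404, 1.56, 0.479]
force: [-0.5, 0.3, 3.7]
width: 0.0005
```

Request:
carry_out(
  deltas=[
    [0.05,0,0.01,0,0,0],
  ],
)

```text
t: 17.75
eef_pos: [0.6579, 0.1404, 0.0373]
ee_rot: [-2.433, 1.559, 0.45]
force: [0.7, -2.5, 3.6]
width: 0.0004
```

Request:
carry_out(
  deltas=[
    [0.05,0,0,0,0,0],
  ],
)

```text
t: 17.85
eef_pos: [0.658, 0.1404, 0.0354]
ee_rot: [-2.449, 1.559, 0.435]
force: [-1.8, -0.7, 2.7]
width: 0.0007
```

Pressed about 8 mm. A touch more, then retreat and check.

Request:
carry_out(
  deltas=[
    [0.02,0,0,0,0,0],
  ],
)

```text
t: 17.95
eef_pos: [0.6581, 0.1404, 0.0345]
ee_rot: [-2.448, 1.559, 0.435]
force: [-1.1, -0.7, 4.0]
width: 0.0006
```

Request:
carry_out(
  deltas=[
    [-0.5,0,0,0,0,0],
    [-1,0,0,0,0,0],
    [-1,0,0,0,0,0],
    [-1,0,0,0,0,0],
    [-1,0,0,0,0,0],
  ],
)

```text
t: 18.45
eef_pos: [0.6514, 0.1386, 0.2093]
ee_rot: [0.237, 1.565, 3.119]
force: [0.5, 0.4, 0.1]
width: 0.0003
```

Request:
carry_out(
  deltas=[
    [-1,0,0.3,0,0,0],
    [-1,0,0.6,0,0,0],
    [-1,0,0.9,0,0,0],
    [-1,0,0.9,0,0,0],
    [0,0,0,0,0,0],
  ],
)

```text
t: 18.95
eef_pos: [0.552, 0.1662, 0.3733]
ee_rot: [-1.399, 1.566, 1.481]
force: [0.5, -0.1, 1.1]
width: 0.0001
```

```bash
python3 look.py w14; python3 st.py; python3 - <<'E'
from h import *
from station import cams
g=cams.grab_frame('side');g0=pickle.load(open('side.pkl','rb'))
cv2.imwrite('pics/s14.png',np.hstack([crop(g0,205,245,24,'',8),crop(g,205,245,24,'',8)]))
cv2.imwrite('pics/s14f.png',cv2.resize(g['pixels'][...,::-1],(800,600)))
E
```

```text
t 19.0 p [0.5521 0.1662 0.3702] F [ 0.42 -0.15 -0.97] w 0.0 q [ 0.63  0.14  0.11 -0.   -1.54  0.68]
[[-0.003, -0.259, -0.966], [0.004, -0.966, 0.259], [-1.0, -0.003, 0.004]]
```

View pics/s14.png

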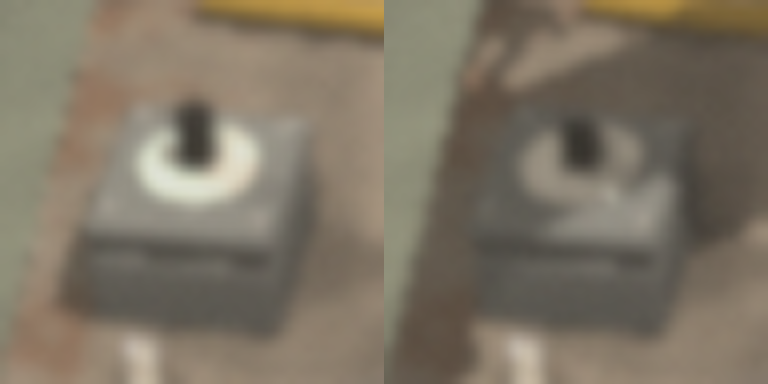

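View pics/w14.png

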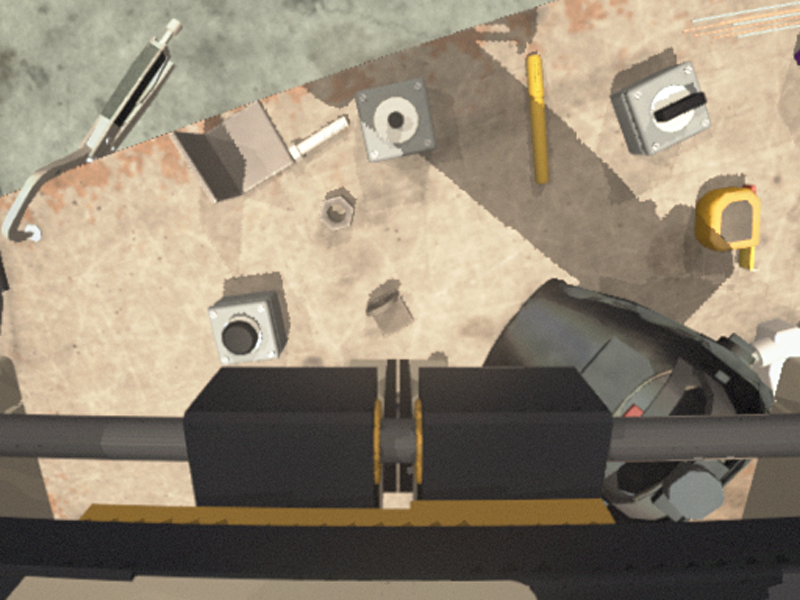

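View pics/s14f.png

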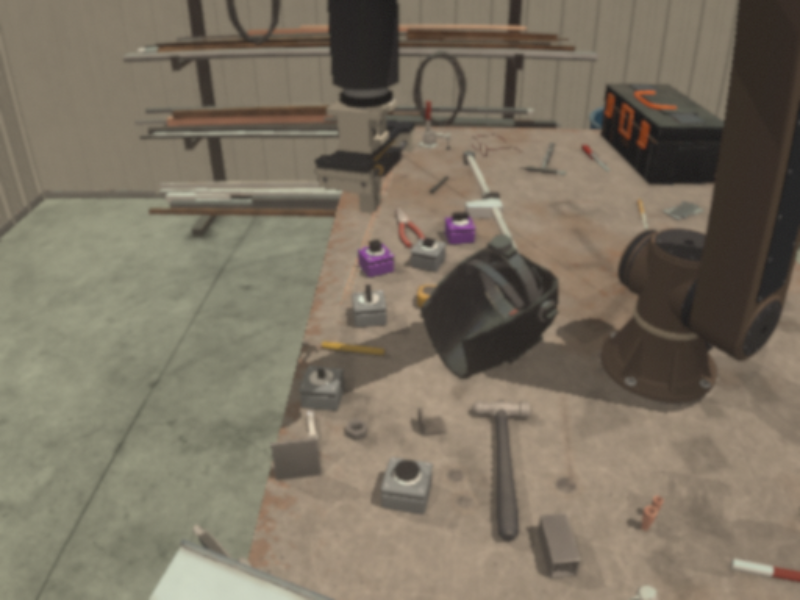

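```bash
python3 -c "
from station import arm
print(arm.job_done())"
```

```text
the job is handed in; nothing more can be done
None
```

I pressed in the wide round cap, then the square one, then the small round one, in that order with the closed fingertips. The job was handed in at about 19 s, with the arm up and clear.

**Press depth:** Each cap gave a steady upward force of about 3 to 4 N, and I took it about 8 to 9 mm past first contact, short of its 10 mm stop. The side pictures before and after show all three caps clearly lower. The 8–9 mm comes from the arm's own travel. The pictures only agree roughly, since they resolve about 3 mm per pixel.

**Left alone:** In the last pictures the bar switch is still out. The boxes, the purple look-alikes and the loose parts look unmoved.

**Disagreements:**
- **Finger length:** Contact came with the TCP reading about 0.0435 m at all three caps, although the cap tops are at 0.076 m. So the closed fingers end about 32 mm short of the stated TCP. I had to find first contact on the wide cap by feeling down in small steps.
- **Wrist camera scale:** It made the wide and square caps look about 5% small. I therefore averaged several views for the positions.
- **Sideways force:** It reached about 2.5 N for a moment during presses. I saw no shift in any box.

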